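Turn the backwards battery tray and latch it in the charging dock

ROBOT

A 6-joint arm with a two-finger parallel gripper is mounted at the origin on the work surface. World frame = base frame: x ahead of the robot, y to its left, z up, the work surface at z = 0. Lengths are in m, angles in rad, forces in N, time in s.
With the tool pointing down it reaches from about 0.25 to 0.8 m from the base axis. Payload 3.9 kg.
Tool frame: the origin (TCP) lies between the finger pads; the fingertips stand 22 mm ahead of it and the grasp point (between the pads) lies 3 mm ahead of it; z points along the fingers, y is the direction in which the jaws open and shut (so a half turn about z gives the same grasp; the last joint's range is limited). The gripper opens to 85 mm and grips with 20 to 120 N. Pads are 22 mm wide; open, the fingers measure 114 mm over their backs; the gripper's body (76 mm by 85 mm) begins 54 mm behind the grasp point. The pads swing forward as they close: fully open they stand 13 mm farther back than shut.
Start: joints at [1.299, 0.26, -0.138, 1.173, 0, 1.571], TCP at [0.141, 0.506, 0.253] pointing down, gripper open.
Joint ranges: [-2.78, 2.78], [-0.83, 1.72], [-1.28, 1.37], [-1.9, 2.12], [-1.57, 1.48], [-3.14, 3.14]. Speed limits (rad/s): [2.57, 2.57, 3.14, 3.14, 3.14, 3.14].

INTERFACE

Orientations are given as a unit quaternion [w, x, y, z].
In Python, from workcell import ctrl, cams, job_done gives the robot as it stands.
- The arm moves only by the tool drive_tool, never from a script. Its argument "plan" is a list that holds one entry, the list of rows, each a list of 7 numbers: the opening in per cent of the stroke, from 0 (shut) to 100 (fully open), then the shift along the tool's x, y, z in mm, then the turn, a rotation vector about the tool's x, y, z in rad. In form: [[[hand, dx, dy, dz, rx, ry, rz], ...]]. A call has exactly 5 rows; each row shifts and turns the pose as measured when the row begins, along the tool's axes as they then stand; what a row does not reach is not made up. A row lasts 1/12 s, in which the tool goes at most 41.7 mm and 7.16 degrees, less where a joint would pass 70% of its speed; a pose out of reach is approached as far as the arm can. A call with a gripper value outside its range is refused whole. The fingers move at their own pace and stop on an object; "force" is the grip in N (left out, the last holds). Time passes only in rows, so rows that do not move let the fingers close, or fill a call up. It gives the time, the measured TCP pose, the force and the opening at its end, in the units of the state.
- ctrl.state(): the state, without advancing time (a new reading comes with each control period).
- cams.grab_frame(name): name is "scene" or "top" or "wrist"; returns a dict with "frame" (400x640x3 uint8, red, green, blue), "z_map" (400x640 float32, m along the optical axis (not along the pixel's ray), 0 where there is no reading), "intrinsics" (3x3 intrinsics, pixels), "rvec" (rotation vector, rad) and "tvec" (3), from world to camera coordinates, as OpenCV has them. Camera axes: x right, y down, z forward; pixel columns grow to the right and rows downward; lengths in m; the calibration is good to about 2 mm. A picture is of the moment at which its call begins.
- job_done(): hands the job in, once; it reports no verdict.
Trained networks look in the newest picture that a camera, given by its name, has taken for a name from the list of things; names that differ only in an ending like _2 or _b are one class to them, and where a whole thing is asked for, a point or a joint stands for the part that bears it (a point fixed in the world has none). Each returns a list of dicts, best first, with "p" (0 to 1); they miss things now and then, are a little off and sometimes report something else, mostly with a low value. They report only what shows in the picture. A call takes as long as a camera call. They do not tell look-alikes from the thing itself.
- cams.spot_in(camera, target): "point" ([x, y, z] in m, in the coordinates of the camera as it stood for that picture, good to about 4 mm: the middle of the surface that is visible of it).
The state is a dict: "t": time; "joint_positions": joint angles; "qvel": joint speeds; "tau": joint torques, N m; "ee_pos": TCP position; "ee_rot": TCP orientation; "wrist_force": force on the tool from outside, world axes, zero at the start; "moment": the same for the moment, N m; "gripper_width": opening from 0.0 (shut) to 1.0 (fully open).
Only numpy, scipy, OpenCV 4.12 (cv2) and the standard library are available. Lean on these libraries where they do the work, as an engineer would, in place of code of your own. Each camera call takes 0.05 s, during which the arm holds its last target.

TASK

The battery tray has been pushed into the charging dock back to front and has stuck half way. Pull it right out, turn it end for end, and slide it in along the guides, narrow nose first, until it is fully home and the red latch drops behind the battery; then tug firmly back on the blue handle to make sure that it is latched (push it home again if it comes away), and let go. Leave the other things on the bench where they are.

Things in the scene. Friction and masses are not known exactly. Their poses are not given: they have to be found in the camera images.
- tray_center (a point): Centre of the battery tray, 28 mm above its underside; 200 mm long, 0.3 to 0.65 kg; x runs along it to the narrow nose, z up. Grey base plate 90 mm wide, 12 thick, from x = -100 (tail) to +45. White battery on it, 84 wide, x = +14.5 to +45, top 56 above the underside; the latch catches its upright face at +14.5. Nose in front, handle on the tail (see those entries).
- tray_handle (a point): Grip point of the blue handle, an upright fin along the tray, 14 mm thick in y, 38 long in x (x = -97 to -59 from the tray's centre), from the base plate up to 58 mm above the tray's underside; gripped from above, across y. This point: 78 mm behind the tray's centre, 40 above the underside. Axes as tray_center.
- tray_nose (a point): Front end of the tray's white nose, 100 mm ahead of the tray's centre, 28 above the underside; axes as tray_center. The nose is a block 46 mm wide with two brass strips on top, 48 mm tall from the underside, from 45 to 100 mm ahead of the tray's centre, tapered over the last 12 mm; gripped from above, across y.
- tray_tail (a point): Middle of the tray's tail end, 100 mm behind the tray's centre, 28 mm above its underside; axes as tray_center.
- dock: Charging dock fixed to the bench. Origin on the bench, middle of the mouth; x is the way in, z up. The tray slides on the bench. Aluminium side guides 94 mm apart, x = -10 to 70; then plywood blocks leave a 52 mm channel for the nose, to 128. Low flared lead-ins (18 tall) reach out to x = -32, there about 122 apart. Grey charger behind, 105 tall, to x = 215.
- dock_mouth (a point): Middle of the dock's mouth, 28 mm above the bench; axes as the dock. A clear roof, 68 to 73 mm above the bench, covers dock x = 0 to 128 mm, slotted for the latch. Put in tail first, the tray stops with its tail 70 mm inside and its handle out of reach under the roof.
- dock_home (a point): Where tray_nose is when the tray is fully home: 125 mm in from the mouth, 28 mm above the bench; axes as the dock. There the base plate's shoulders meet the plywood blocks and the handle's grip point is 53 mm outside the mouth.
- latch: Red latch: two arms 12 mm wide, 28 either side of the middle, hung from a cross tube over the mouth (dock x = -3, top 75 mm above the bench; moves 10 mm outwards as they lift). They slope down and inwards; a light spring holds them down. The battery lifts them (1 to 3 N) and they drop behind it when the tray is about 3 mm short of home. Then they hold a pull of 40 N, with about 4 mm of play.
- latch_tip (a point): Middle between the lower ends of the two latch arms: about 43 mm above the bench when the latch is down, over 55 mm when it rides on the battery.
- hammer: Bystander: hammer with a wooden handle, 280 mm long, lying on the bench beyond the work.
- screw_jar: Bystander: glass jar with a grey lid, 64 mm across, 85 mm tall; origin under its centre.
- glue_bottle: Bystander: white bottle with a green cap, 56 mm across, 150 mm tall; origin under its centre.
- clamp_bin: Bystander: open wooden bin, 120 x 160 x 60 mm; origin under its centre.
There are look-alikes about, which are no part of the job. Leave any green or purple look-alike of the part that bears tray_center alone.

How it is judged:
On the way, in this order (a step that is already met when the one before it is completed fails the run):
1. the tray has been pulled right out of the dock, tail clear of the mouth (x of tray_tail in the frame of dock below -0.005 m), for 0.1 s.
2. the tray is turned round and its nose is in the dock's mouth (x of tray_nose in the frame of dock above 0.02 m and x of tray_tail in the frame of dock below -0.1 m and y of tray_nose in the frame of dock between -0.02 and 0.02 m), for 0.1 s.
3. the tray is home (nose end within 8 mm of its home point) and the latch has dropped behind the battery (distance between tray_nose and dock_home below 0.008 m and height (world z) of latch_tip below 0.046 m and angle between the x axis of tray_center and the x axis of dock, either way round below 0.06 rad), for 0.2 s.
4. the tray is tugged back by its handle against the latch, which takes at least 4 N while the tray stays home (all of step 3 and contact force between latch and tray above 4 N and x of tray_nose in the frame of dock below 0.1235 m and contact force between the fingers and tray above 1 N), for 0.05 s.
At the end, for the whole second after the job is handed in: The tray is in the dock nose first, its nose end within 8 mm of the home point and in line with the dock within 0.06 rad, at rest and let go, the latch down behind the battery (latch tips less than 46 mm above the bench) (all of step 3 and linear speed of tray below 0.01 m/s); the robot touches nothing.
It fails at once if the hammer is shifted by more than 30 mm (distance of hammer from where it was at the start of the episode above 0.03 m).
It fails at once if the screw jar is shifted by more than 30 mm (distance of screw_jar from where it was at the start of the episode above 0.03 m).
It fails at once if the glue bottle is shifted by more than 30 mm (distance of glue_bottle from where it was at the start of the episode above 0.03 m).
It fails at once if the clamp bin is shifted by more than 30 mm (distance of clamp_bin from where it was at the start of the episode above 0.03 m).
It also fails if it takes over 59 s, if anything falls off the work surface, if the arm or the gripper's body presses on something with over 40 N, if the wrist force passes 120 N, or if a joint passes its speed limit or range.

## Working session

There is one attempt and no reset: what is moved stays moved. The work goes in short steps, Python scripts to look and compute and a tool call to move; the robot and the scene stay as the last step left them, time stands still between calls to the robot, and variables do not carry over. Pictures are saved under pics/ and viewed, and the job is handed in when it is done.

Besides the shell and the picture viewer there is one more tool, called after "Call:" as name(argument=value, ...) on one line, values as JSON. drive_tool: Moves the arm, as the interface text tells. Its arguments: {"type":"object","properties":{"plan":{"type":"array"},"force":{"type":"number"}},"required":["plan"]}

```bash
ls; mkdir -p pics; cat > h.py <<'E'
import numpy as np, cv2
from workcell import ctrl, cams, job_done
from scipy.spatial.transform import Rotation as R
def grab(n,fn=None):
    f=cams.grab_frame(n)
    if fn: cv2.imwrite('pics/'+fn,cv2.cvtColor(f['frame'],cv2.COLOR_RGB2BGR))
    return f
def cam2w(f,p):
    Rm=cv2.Rodrigues(np.array(f['rvec'],float))[0]; return Rm.T@(np.array(p,float)-np.array(f['tvec'],float).ravel())
def px(f,p):
    return cv2.projectPoints(np.array([p],float),np.array(f['rvec'],float),np.array(f['tvec'],float),np.array(f['intrinsics'],float),None)[0].ravel()
def cloud(f):
    K=np.array(f['intrinsics']);z=f['z_map'];v,u=np.mgrid[:z.shape[0],:z.shape[1]]
    P=np.stack([(u-K[0,2])/K[0,0]*z,(v-K[1,2])/K[1,1]*z,z],-1)
    Rm=cv2.Rodrigues(np.array(f['rvec'],float))[0]
    return (P-np.array(f['tvec'],float).ravel())@Rm
def spot(n,f,t):
    for d in cams.spot_in(n,t)[:4]:
        w=cam2w(f,d['point']); print(n,t,round(d['p'],2),w.round(4),px(f,w).round(0))
def st():
    s=ctrl.state(); print({k:np.round(s[k],4).tolist() for k in ('t','joint_positions','ee_pos','ee_rot','wrist_force','gripper_width')}); return s
E
python3 - <<'E'
from h import *
st()
for n in('top','scene'):
    f=grab(n,n+'0.png')
    for t in ('tray_center','tray_nose','tray_tail','tray_handle','dock','latch_tip'): spot(n,f,t)
E
```

```text
pics
{'t': 0.0, 'joint_positions': [1.299, 0.2607, -0.1394, 1.1727, 0.0, 1.5708], 'ee_pos': [0.1408, 0.5051, 0.2525], 'ee_rot': [-0.0001, 0.1355, 0.9908, -0.001], 'wrist_force': [-0.9057, 0.5475, -0.4103], 'gripper_width': 0.9982}
top tray_center 0.97 [0.4162 0.5237 0.0126] [179. 262.]
top tray_center 0.7 [0.7024 0.3077 0.0152] [245. 178.]
top tray_center 0.62 [0.5103 0.0798 0.0131] [311. 230.]
top tray_center 0.52 [ 0.7581 -0.1312  0.0265] [370. 158.]
top tray_nose 0.97 [0.4182 0.5266 0.0139] [178. 261.]
top tray_nose 0.95 [0.515  0.0741 0.0172] [313. 229.]
top tray_nose 0.78 [0.6991 0.3068 0.0132] [245. 179.]
top tray_tail 0.96 [0.5162 0.0814 0.0127] [311. 229.]
top tray_tail 0.62 [0.7063 0.307  0.011 ] [245. 177.]
top tray_tail 0.55 [0.415  0.5257 0.0117] [179. 262.]
top tray_handle 0.82 [0.5113 0.0819 0.0122] [311. 230.]
top tray_handle 0.76 [0.4153 0.52   0.0102] [181. 262.]
top tray_handle 0.64 [0.7041 0.3035 0.0144] [246. 177.]
top dock 0.75 [0.5088 0.2488 0.0741] [258. 230.]
top latch_tip 0.46 [0.5052 0.2443 0.0737] [260. 231.]
top latch_tip 0.45 [0.5063 0.1432 0.077 ] [291. 
[... 152 characters left out ...]
 0.0744 0.0425] [339. 191.]
scene tray_nose 0.86 [0.7161 0.3067 0.0122] [380. 269.]
scene tray_nose 0.75 [0.4445 0.5282 0.0285] [473. 227.]
scene tray_nose 0.57 [0.5262 0.0723 0.0379] [338. 193.]
scene tray_tail 0.94 [0.5247 0.072  0.038 ] [338. 192.]
scene tray_tail 0.94 [0.4426 0.5255 0.023 ] [472. 227.]
scene tray_tail 0.78 [0.7109 0.3083 0.0112] [381. 268.]
scene tray_tail 0.41 [0.5259 0.1352 0.0731] [356. 194.]
scene tray_handle 0.95 [0.4392 0.5334 0.0231] [474. 227.]
scene tray_handle 0.84 [0.7104 0.3087 0.0135] [381. 268.]
scene tray_handle 0.71 [0.5279 0.077  0.0351] [339. 194.]
scene dock 0.62 [0.539  0.2467 0.0775] [385. 208.]
scene latch_tip 0.63 [0.5242 0.1421 0.073 ] [358. 194.]
```

View pics/top0.png

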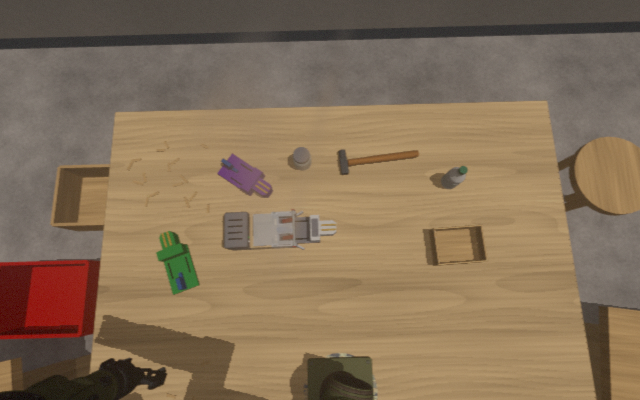

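View pics/scene0.png

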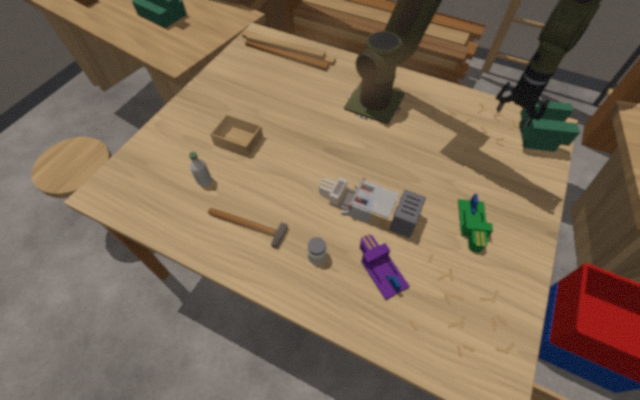

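```bash
python3 - <<'E'
import cv2
a=cv2.imread('pics/top0.png')[190:270,230:360]; cv2.imwrite('pics/top0c.png',cv2.resize(a,None,fx=6,fy=6,interpolation=cv2.INTER_CUBIC))
E
```

```text
(no output)
```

View pics/top0c.png

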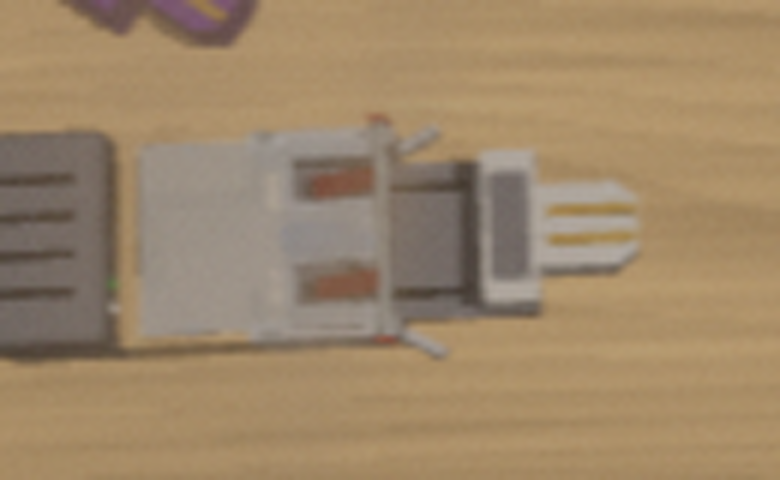

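The white and grey tray sits in the dock, with its nose out to the right at top-image pixel (336,229). The green one at (179,262) and the purple one at (245,175) lie free on the bench and are look-alikes. The enlarged crop confirms it: white nose with brass strips, battery and grey base plate coming out under the clear roof and red latch. That is the tray I want.

```bash
python3 - <<'E'
from h import *
f=grab('top'); P=cloud(f); fs=grab('scene'); Q=cloud(fs)
for nm,C in(('top',P),('scene',Q)):
    C=C.reshape(-1,3)
    m=(C[:,0]>.4)&(C[:,0]<.62)&(C[:,1]>-.05)&(C[:,1]<.4)&(C[:,2]>.03)
    c=C[m]
    n=c[(c[:,1]<.1)]; print(nm,'out part',n.min(0),n.max(0))
    # nose: y< .07, width
    for lo in np.arange(-.02,.38,.02):
        s=c[(c[:,1]>=lo)&(c[:,1]<lo+.02)]
        if len(s): print(round(lo,2),len(s),s[:,0].min().round(4),s[:,0].max().round(4),np.median(s[:,0]).round(4),np.median(s[:,2]).round(4),s[:,2].max().round(4))
for t in ('hammer','screw_jar','glue_bottle','clamp_bin'): spot('top',f,t)
w=grab('wrist','w0.png'); Rm=cv2.Rodrigues(w['rvec'])[0]; print('wristcam',cam2w(w,[0,0,0]),'fwd',Rm[2],'right',Rm[0]); print(w['intrinsics'])
s=st(); T=R.from_quat(np.array(s['ee_rot'])[[1,2,3,0]]).as_matrix(); print(T)
E
```

```text
top out part [ 0.47284814 -0.00417715  0.03423033] [0.55633416 0.08133181 0.06329524]
-0.02 17 0.4991 0.5314 0.515 0.0486 0.0521
0.0 87 0.4927 0.5391 0.5152 0.0488 0.0543
0.02 85 0.4926 0.5386 0.5154 0.0498 0.0543
0.04 124 0.4734 0.5557 0.5131 0.0545 0.0633
0.06 156 0.4728 0.5562 0.5141 0.0573 0.0624
0.08 6 0.5388 0.5563 0.5482 0.0555 0.0602
0.12 137 0.4517 0.5754 0.5085 0.0739 0.0804
0.14 177 0.4559 0.5697 0.5094 0.0718 0.0785
0.16 166 0.4554 0.5706 0.5114 0.0717 0.0796
0.18 209 0.4549 0.5674 0.5067 0.0729 0.0808
0.2 217 0.4544 0.5682 0.5079 0.0731 0.079
0.22 231 0.4541 0.5688 0.5083 0.0732 0.0819
0.24 221 0.4535 0.5661 0.5059 0.0727 0.0793
0.26 289 0.4531 0.5666 0.5077 0.0712 0.1078
0.28 232 0.4524 0.5642 0.5057 0.1053 0.1113
0.3 244 0.4519 0.5648 0.503 0.1056 0.1125
0.32 241 0.4516 0.5655 0.507 0.1052 0.1154
0.34 114 0.4514 0.5663 0.5076 0.1051 0.1119
scene out part [ 0.47346048 -0.00183279  0.03013815] [0.5605716  0.08489007 0.06179702]
-0.02 6 0.507 0.5325 0.5186 0.0485 0.0509
0.0 68 0.4957 0.5431 0.5223 0.0484 0.0532
0.02 78 0.4929 0.5426 0.524 0.0481 0.0551
0.04 85 0.4735 0.55
[... 720 characters left out ...]
8] [301. 156.]
top clamp_bin 0.74 [ 0.4446 -0.4179  0.0006] [458. 246.]
wristcam [0.0721832  0.52419916 0.37268976] fwd [ 0.27076013 -0.07649406 -0.95960284] right [ 0.26870676  0.96322155 -0.00096461]
[[356.85280415   0.         318.3124484 ]
 [  0.         356.85280415 208.00569967]
 [  0.           0.           1.        ]]
{'t': 1.05, 'joint_positions': [1.299, 0.26, -0.1381, 1.1727, 0.0, 1.5708], 'ee_pos': [0.1409, 0.5057, 0.2533], 'ee_rot': [-0.0, 0.1355, 0.9908, -0.0], 'wrist_force': [0.1729, -0.282, 0.1832], 'gripper_width': 1.0002}
[[-9.63301088e-01  2.68423199e-01 -3.12035440e-05]
 [ 2.68423199e-01  9.63301088e-01 -2.40396597e-05]
 [ 2.36056055e-05 -3.15331855e-05 -9.99999999e-01]]
```

```bash
cat >> h.py <<'E'
def plan(path,hand,n):
    """path: list of (x,y,z,yawdeg) world targets (yaw = angle of tool y from world x); n rows each list"""
    s=ctrl.state(); p=np.array(s['ee_pos']); T=R.from_quat(np.array(s['ee_rot'])[[1,2,3,0]])
    for tgt,k in zip(path,n):
        a=np.radians(tgt[3]); y=np.array([np.cos(a),np.sin(a),0]); z=np.array([0,0,-1.]); Tt=R.from_matrix(np.stack([np.cross(y,z),y,z],1))
        rv=(T.inv()*Tt).as_rotvec()/k; dp=(np.array(tgt[:3])-p)/k; rows=[]
        for i in range(k):
            d=T.inv().apply(dp)*1000; rows.append([hand]+[round(v,1) for v in d]+[round(v,3) for v in rv]); T=T*R.from_rotvec(rv)
        p=np.array(tgt[:3]); T=Tt
        for i in range(0,k,5): print(rows[i:i+5])
E
python3 -c "
from h import *
plan([(.513,.02,.2,-1.2+0)],100,[15])"
```

```text
[[100, np.float64(-32.6), np.float64(-24.5), np.float64(3.6), np.float64(-0.0), np.float64(0.0), np.float64(0.088)], [100, np.float64(-34.6), np.float64(-21.6), np.float64(3.6), np.float64(-0.0), np.float64(0.0), np.float64(0.088)], [100, np.float64(-36.4), np.float64(-18.5), np.float64(3.6), np.float64(-0.0), np.float64(0.0), np.float64(0.088)], [100, np.float64(-37.9), np.float64(-15.2), np.float64(3.6), np.float64(-0.0), np.float64(0.0), np.float64(0.088)], [100, np.float64(-39.0), np.float64(-11.8), np.float64(3.6), np.float64(-0.0), np.float64(0.0), np.float64(0.088)]]
[[100, np.float64(-39.9), np.float64(-8.3), np.float64(3.6), np.float64(-0.0), np.float64(0.0), np.float64(0.088)], [100, np.float64(-40.5), np.float64(-4.8), np.float64(3.6), np.float64(-0.0), np.float64(0.0), np.float64(0.088)], [100, np.float64(-40.8), np.float64(-1.2), np.float64(3.6), np.float64(-0.0), np.float64(0.0), np.float64(0.088)], [100, np.float64(-40.7), np.float64(2.4), np.float64(3.6), np.float64(-0.0), np.float64(0.0), np.float64(0.088)], [100, np.float64(-40.4), np.float64(6.0), np.float64(3.6), np.float64(-0.0), np.float64(0.0), np.float64(0.088)]]
[[100, np.float64(-39.7), np.float64(9.5), np.float64(3.6), np.float64(-0.0), np.float64(0.0), np.float64(0.088)], [100, np.float64(-38.7), np.float64(12.9), np.float64(3.6), np.float64(-0.0), np.float64(0.0), np.float64(0.088)], [100, np.float64(-37.4), np.float64(16.3), np.float64(3.6), np.float64(-0.0), np.float64(0.0), np.float64(0.088)], [100, np.float64(-35.8), np.float64(19.5), np.float64(3.6), np.float64(-0.0), np.float64(0.0), np.float64(0.088)], [100, np.float64(-34.0), np.float64(22.6), np.float64(3.6), np.float64(-0.0), np.float64(0.0), np.float64(0.088)]]
```

Call:
drive_tool(plan=[[[100,-33,-24,3.6,0,0,0.088],[100,-35,-22,3.6,0,0,0.088],[100,-36,-18,3.6,0,0,0.088],[100,-38,-15,3.6,0,0,0.088],[100,-39,-12,3.6,0,0,0.088]]])

```text
t: 1.47
ee_pos: [0.2657, 0.3479, 0.2344]
ee_rot: [-0.001, 0.35, 0.937, 0.004]
wrist_force: [1.3, 0.2, -0.2]
gripper_width: 1.006
```

Call:
drive_tool(plan=[[[100,-40,-8,3.6,0,0,0.088],[100,-40,-5,3.6,0,0,0.088],[100,-41,-1,3.6,0,0,0.088],[100,-41,2,3.6,0,0,0.088],[100,-40,6,3.6,0,0,0.088]]])

```text
t: 1.88
ee_pos: [0.3891, 0.1805, 0.216]
ee_rot: [-0.001, 0.554, 0.832, 0.006]
wrist_force: [0.8, -0.3, -0.2]
gripper_width: 1.0
```

Call:
drive_tool(plan=[[[100,-40,10,3.6,0,0,0.088],[100,-39,13,3.6,0,0,0.088],[100,-37,16,3.6,0,0,0.088],[100,-36,20,3.6,0,0,0.088],[100,-34,23,3.6,0,0,0.088]]])

```text
t: 2.3
ee_pos: [0.5095, 0.0111, 0.198]
ee_rot: [-0.001, 0.731, 0.682, 0.008]
wrist_force: [1.0, 0.8, -0.3]
gripper_width: 1.004
```

```bash
python3 - <<'E'
from h import *
st(); f=grab('wrist','w1.png')
for t in ('tray_center','tray_nose','dock','latch_tip'): spot('wrist',f,t)
C=cloud(f); np.save('c1.npy',C)
E
```

```text
{'t': 2.3, 'joint_positions': [0.0141, 0.2578, -0.2905, 1.0126, 0.013, 1.654], 'ee_pos': [0.5095, 0.0111, 0.198], 'ee_rot': [-0.0015, 0.731, 0.6823, 0.0081], 'wrist_force': [1.0102, 0.8414, -0.2828], 'gripper_width': 1.0036}
wrist tray_center 0.69 [0.5146 0.083  0.0118] [316. 105.]
wrist tray_center 0.29 [0.5101 0.141  0.0721] [303.   7.]
wrist tray_center 0.19 [0.5078 0.1363 0.069 ] [300.  17.]
wrist tray_nose 0.79 [0.5158 0.0828 0.0183] [318. 105.]
wrist dock 0.75 [0.5071 0.1344 0.0713] [299.  19.]
wrist latch_tip 0.61 [0.5093 0.133  0.0687] [303.  22.]
```

View pics/w1.png

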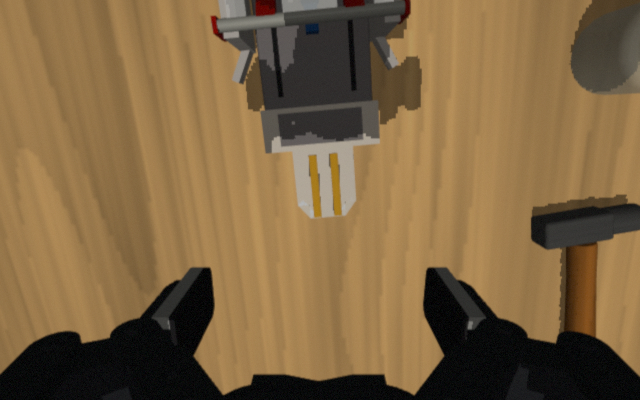

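The wrist picture shows our tray: brass-striped nose from (325,150) to (325,215), battery at (320,125). The red latch with its tube is at (310,18), and the blue handle shows under the roof at (312,28). Next I measure the nose from the depth map.

```bash
python3 - <<'E'
import numpy as np
C=np.load('c1.npy').reshape(-1,3)
def sl(zlo,zhi,ylo,yhi,st):
    m=(C[:,2]>zlo)&(C[:,2]<zhi)&(C[:,0]>.42)&(C[:,0]<.6)
    for y in np.arange(ylo,yhi,st):
        s=C[m&(C[:,1]>=y)&(C[:,1]<y+st)]
        if len(s)>3: print(round(y,3),len(s),s[:,0].min().round(4),s[:,0].max().round(4),'mid',((s[:,0].min()+s[:,0].max())/2).round(4),np.median(s[:,2]).round(4))
print('nose');sl(.04,.053,-.03,.06,.006)
print('batt');sl(.053,.062,.03,.1,.006)
print('plate');sl(.006,.018,.06,.15,.008)
print('tube');sl(.067,.09,.1,.2,.006)
E
```

```text
nose
-0.006 168 0.5011 0.5329 mid 0.517 0.0473
-0.0 345 0.4969 0.5379 mid 0.5174 0.0473
0.006 426 0.4946 0.5398 mid 0.5172 0.0473
0.012 438 0.4943 0.5401 mid 0.5172 0.0473
0.018 448 0.4942 0.5402 mid 0.5172 0.0472
0.024 455 0.494 0.5397 mid 0.5169 0.0472
0.03 459 0.4939 0.54 mid 0.5169 0.0472
0.036 470 0.494 0.5396 mid 0.5168 0.0472
0.042 479 0.4938 0.5397 mid 0.5167 0.0471
0.048 207 0.4936 0.5392 mid 0.5164 0.047
batt
0.048 403 0.4746 0.5584 mid 0.5165 0.0549
0.054 959 0.4746 0.5584 mid 0.5165 0.0552
0.06 978 0.4744 0.5584 mid 0.5164 0.0553
0.066 997 0.4743 0.558 mid 0.5161 0.0553
0.072 1012 0.4742 0.5583 mid 0.5162 0.0552
0.078 670 0.4741 0.5582 mid 0.5161 0.0549
plate
0.076 241 0.4718 0.5611 mid 0.5164 0.0107
0.084 1093 0.471 0.5603 mid 0.5156 0.0109
0.092 1125 0.4709 0.5607 mid 0.5158 0.0109
0.1 1206 0.4488 0.5787 mid 0.5138 0.011
0.108 1413 0.4501 0.5812 mid 0.5156 0.011
0.116 1445 0.4543 0.578 mid 0.5162 0.0111
0.124 1415 0.4575 0.5736 mid 0.5155 0.011
0.132 1269 0.4671 0.5617 mid 0.5144 0.0109
0.14 562 0.4671 0.5616 mid 0.5144 0.0109
0.148 77 0.4668 0.5612 mid 0.514 0.0109
tube
0.124 49 0.4531 0.5662 mid 0.5097 0.0679
0.13 1918 0.4524 0.5763 mid 0.5143 0.073
0.136 1651 0.4528 0.5765 mid 0.5146 0.0726
0.142 671 0.4576 0.5701 mid 0.5139 0.0714
0.148 11 0.458 0.4661 mid 0.462 0.068
```

```bash
sed -i 's/round(v,1)/float(round(v,1))/;s/round(v,3)/float(round(v,3))/' h.py; python3 -c "
from h import *
plan([(.517,.02,.1,.7),(.517,.02,.03,.7)],100,[5,5])"
```

```text
[[100, 1.2, 1.6, 19.6, 0.002, -0.003, -0.015], [100, 1.3, 1.6, 19.6, 0.002, -0.003, -0.015], [100, 1.3, 1.7, 19.6, 0.002, -0.003, -0.015], [100, 1.3, 1.7, 19.6, 0.002, -0.003, -0.015], [100, 1.3, 1.8, 19.6, 0.002, -0.003, -0.015]]
[[100, 0.0, 0.0, 14.0, 0.0, 0.0, 0.0], [100, 0.0, 0.0, 14.0, 0.0, 0.0, 0.0], [100, 0.0, 0.0, 14.0, 0.0, 0.0, 0.0], [100, 0.0, 0.0, 14.0, 0.0, 0.0, 0.0], [100, 0.0, 0.0, 14.0, 0.0, 0.0, 0.0]]
```

Call:
drive_tool(plan=[[[100,1.3,1.7,19.6,0.002,-0.003,-0.015],[100,1.3,1.7,19.6,0.002,-0.003,-0.015],[100,1.3,1.7,19.6,0.002,-0.003,-0.015],[100,1.3,1.7,19.6,0.002,-0.003,-0.015],[100,1.3,1.7,19.6,0.002,-0.003,-0.015]]], force=50)

```text
t: 2.97
ee_pos: [0.5177, 0.0271, 0.1034]
ee_rot: [0.003, 0.698, 0.717, 0.003]
wrist_force: [0.3, -1.0, -0.5]
gripper_width: 0.997
```

```bash
python3 -c "
from h import *
st()
plan([(.517,.02,.03,.7)],100,[5])"
```

```text
{'t': 2.9667, 'joint_positions': [0.0527, 0.3554, -0.4216, 0.7856, -0.0006, 1.5966], 'ee_pos': [0.5177, 0.0271, 0.1034], 'ee_rot': [0.003, 0.6975, 0.7166, 0.0028], 'wrist_force': [0.3183, -0.9578, -0.4608], 'gripper_width': 0.997}
[[100, -1.4, -0.3, 14.7, 0.002, 0.0, 0.003], [100, -1.4, -0.3, 14.7, 0.002, 0.0, 0.003], [100, -1.4, -0.2, 14.7, 0.002, 0.0, 0.003], [100, -1.4, -0.2, 14.7, 0.002, 0.0, 0.003], [100, -1.4, -0.2, 14.7, 0.002, 0.0, 0.003]]
```

Call:
drive_tool(plan=[[[100,-1.4,-0.2,14.7,0.002,0,0.003],[100,-1.4,-0.2,14.7,0.002,0,0.003],[100,-1.4,-0.2,14.7,0.002,0,0.003],[100,-1.4,-0.2,14.5,0.002,0,0.003],[100,-1.4,-0.2,14,0.002,0,0.003]]])

```text
t: 3.38
ee_pos: [0.5118, 0.0299, 0.0284]
ee_rot: [-0.002, 0.696, 0.718, -0.001]
wrist_force: [0.2, -0.2, 1.2]
gripper_width: 1.0
```

Call:
drive_tool(plan=[[[40,0,0,0,0,0,0],[40,0,0,0,0,0,0],[40,0,0,0,0,0,0],[40,0,0,0,0,0,0],[40,0,0,0,0,0,0]]], force=50)

```text
t: 3.8
ee_pos: [0.5118, 0.0345, 0.0303]
ee_rot: [-0.0, 0.692, 0.722, -0.0]
wrist_force: [-0.7, 1.0, -5.4]
gripper_width: 0.539
```

```bash
python3 -c "
from h import *
st()"
```

```text
{'t': 3.8, 'joint_positions': [0.0674, 0.4416, -0.5187, 0.611, -0.0001, 1.5968], 'ee_pos': [0.5118, 0.0345, 0.0303], 'ee_rot': [-0.0002, 0.6923, 0.7216, -0.0002], 'wrist_force': [-0.7279, 1.0091, -5.3895], 'gripper_width': 0.5387}
```

Call:
drive_tool(plan=[[[40,-12,0,0,0,0,0],[40,-16,-0.4,0,0,0,0.004],[40,-18,-0.4,0,0,0,0.004],[40,-18,-0.4,0,0,0,0.004],[40,-18,-0.4,0,0,0,0.004]]], force=60)

```text
t: 4.22
ee_pos: [0.5089, -0.0477, 0.0298]
ee_rot: [-0.003, 0.695, 0.719, -0.002]
wrist_force: [0.7, 0.8, -5.0]
gripper_width: 0.534
```

```bash
python3 -c "
from h import *
st(); f=grab('top','top1.png'); C=cloud(f).reshape(-1,3)
fs=grab('scene','scene1.png')
for t in ('tray_nose','tray_tail'): spot('top',f,t)
"
```

```text
{'t': 4.2167, 'joint_positions': [-0.0941, 0.4439, -0.5162, 0.6186, 0.0011, 1.4436], 'ee_pos': [0.5089, -0.0477, 0.0298], 'ee_rot': [-0.0034, 0.6953, 0.7187, -0.002], 'wrist_force': [0.6633, 0.8285, -5.0479], 'gripper_width': 0.5341}
top tray_nose 0.8 [0.5099 0.0472 0.0156] [321. 230.]
top tray_nose 0.65 [0.4168 0.5285 0.0136] [178. 262.]
top tray_nose 0.64 [0.7022 0.3055 0.014 ] [246. 178.]
top tray_tail 0.68 [0.4124 0.5284 0.0114] [178. 263.]
top tray_tail 0.58 [0.7036 0.3063 0.0104] [246. 178.]
top tray_tail 0.57 [0.5089 0.0515 0.0131] [319. 231.]
```

View pics/scene1.png

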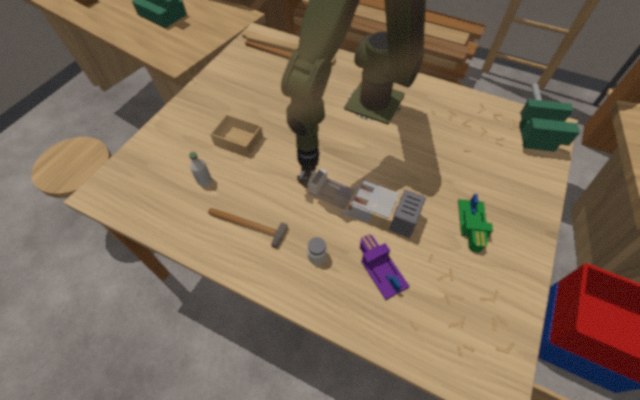

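The tray follows the gripper (tray at about (335,190), still running into the dock at (370,200)). I keep pulling.

Call:
drive_tool(plan=[[[40,-20,0.4,0,0.001,0,0.004],[40,-22,0.4,0,0.001,0,0.004],[40,-22,0.4,0,0.001,0,0.004],[40,-20,0.4,0,0,0,0.004],[40,-14,0.4,0,0,0,0.004]]])

```text
t: 4.83
ee_pos: [0.5122, -0.1396, 0.0295]
ee_rot: [-0.01, 0.699, 0.715, 0.001]
wrist_force: [-0.1, 2.4, -1.0]
gripper_width: 0.537
```

```bash
python3 -c "
from h import *
st(); f=grab('wrist','w2.png')
"
```

```text
{'t': 4.8333, 'joint_positions': [-0.2718, 0.4748, -0.4581, 0.6542, 0.0102, 1.2753], 'ee_pos': [0.5122, -0.1396, 0.0295], 'ee_rot': [-0.0096, 0.6987, 0.7154, 0.0005], 'wrist_force': [-0.1442, 2.424, -1.0312], 'gripper_width': 0.5368}
```

View pics/w2.png

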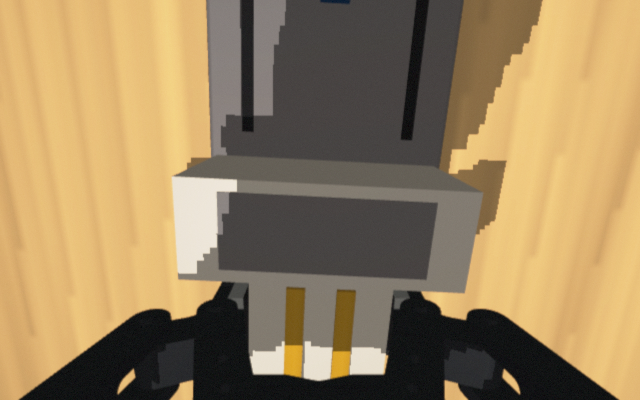

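Call:
drive_tool(plan=[[[40,0.3,4,0,0,0,-0.06],[40,0.5,7.8,0,0,0,-0.12],[40,0.5,7.8,0,0,0,-0.12],[40,0.5,7.8,0,0,0,-0.12],[40,0.5,7.8,0,0,0,-0.12]]])

```text
t: 5.3
ee_pos: [0.5398, -0.1324, 0.0296]
ee_rot: [-0.012, 0.476, 0.88, -0.003]
wrist_force: [-1.5, -2.4, 0.0]
gripper_width: 0.538
```

```bash
python3 -c "
from h import *
s=st(); print(R.from_quat(np.array(s['ee_rot'])[[1,2,3,0]]).as_matrix().round(3))
"
```

```text
{'t': 5.3, 'joint_positions': [-0.2403, 0.5125, -0.3845, 0.6985, -0.0004, 0.751], 'ee_pos': [0.5398, -0.1324, 0.0296], 'ee_rot': [-0.0119, 0.4756, 0.8796, -0.0033], 'wrist_force': [-1.514, -2.3602, 0.0417], 'gripper_width': 0.538}
[[-0.547  0.837 -0.024]
 [ 0.837  0.548  0.005]
 [ 0.018 -0.017 -1.   ]]
```

Call:
drive_tool(plan=[[[40,0.5,7.8,0,-0.003,-0.003,-0.12],[40,0.5,7.8,0,-0.003,-0.003,-0.12],[40,0.5,7.8,0,-0.003,-0.003,-0.12],[40,0.5,7.8,0,-0.003,-0.003,-0.12],[40,0.5,7.8,0,-0.003,-0.003,-0.12]]])

```text
t: 5.72
ee_pos: [0.5637, -0.0986, 0.0293]
ee_rot: [-0.004, 0.182, 0.983, 0.002]
wrist_force: [-1.0, -1.4, -2.8]
gripper_width: 0.539
```

Call:
drive_tool(plan=[[[40,0.5,7.8,0,0,0,-0.12],[40,0.5,7.8,0,0,0,-0.12],[40,0.5,7.8,0,0,0,-0.12],[40,0.5,7.8,0,0,0,-0.12],[40,0.5,7.8,0,0,0,-0.12]]])

```text
t: 6.13
ee_pos: [0.5653, -0.0546, 0.0294]
ee_rot: [-0.003, -0.129, 0.992, 0.002]
wrist_force: [0.1, -0.9, -2.8]
gripper_width: 0.539
```

```bash
python3 -c "
from h import *
s=st(); print(R.from_quat(np.array(s['ee_rot'])[[1,2,3,0]]).as_matrix().round(3)); grab('top','top2.png')
"
```

```text
{'t': 6.1333, 'joint_positions': [-0.098, 0.5194, -0.3715, 0.6878, 0.0032, -0.3575], 'ee_pos': [0.5653, -0.0546, 0.0294], 'ee_rot': [-0.0035, -0.1294, 0.9916, 0.0024], 'wrist_force': [0.0679, -0.8943, -2.8163], 'gripper_width': 0.5386}
[[-0.966 -0.257 -0.008]
 [-0.257  0.966  0.004]
 [ 0.006  0.006 -1.   ]]
```

View pics/top2.png

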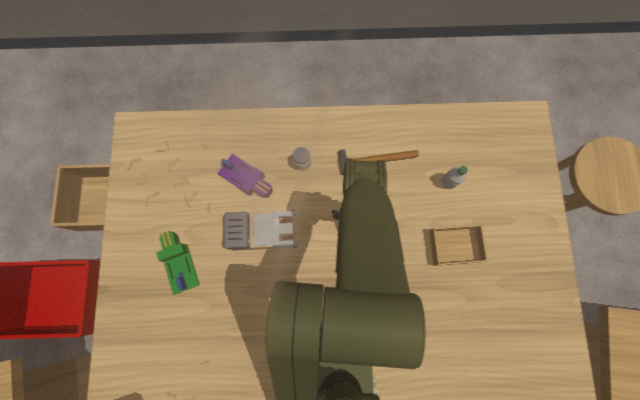

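The arm hides the tray in this view. The dock at (265,228) is now empty, and the bystanders have not moved. I carry on turning.

Call:
drive_tool(plan=[[[40,0.5,7.8,0,0,0,-0.12],[40,0.5,7.8,0,0,0,-0.12],[40,0.5,7.8,0,0,0,-0.12],[40,0.5,7.8,0,0,0,-0.12],[40,0.5,7.8,0,0,0,-0.12]]])

```text
t: 6.6
ee_pos: [0.5431, -0.0166, 0.0296]
ee_rot: [-0.003, -0.424, 0.906, 0.004]
wrist_force: [-0.9, -0.2, -3.1]
gripper_width: 0.538
```

Call:
drive_tool(plan=[[[40,0.5,7.8,0,0,0,-0.12],[40,0.5,7.8,0,0,0,-0.12],[40,0.5,7.8,0,0,0,-0.12],[40,0.5,7.8,0,0,0,-0.12],[40,0.5,7.8,0,0,0,-0.12]]])

```text
t: 7.02
ee_pos: [0.5026, 0.0016, 0.0298]
ee_rot: [-0.003, -0.68, 0.733, 0.007]
wrist_force: [-1.4, -1.1, -1.4]
gripper_width: 0.535
```

```bash
python3 -c "
from h import *
s=st(); print(R.from_quat(np.array(s['ee_rot'])[[1,2,3,0]]).as_matrix().round(3)); f=grab('scene','scene2.png')
C=cloud(f); np.save('cs2.npy',C); f=grab('top','top3.png'); np.save('ct3.npy',cloud(f)); f=grab('wrist','w3.png'); np.save('cw3.npy',cloud(f))
"
```

```text
{'t': 7.0167, 'joint_positions': [-0.0002, 0.436, -0.5312, 0.6175, 0.0055, -1.4962], 'ee_pos': [0.5026, 0.0016, 0.0298], 'ee_rot': [-0.0032, -0.6802, 0.733, 0.0067], 'wrist_force': [-1.4329, -1.1254, -1.4173], 'gripper_width': 0.5353}
[[-0.075 -0.997 -0.014]
 [-0.997  0.075  0.006]
 [-0.004  0.014 -1.   ]]
```

View pics/scene2.png

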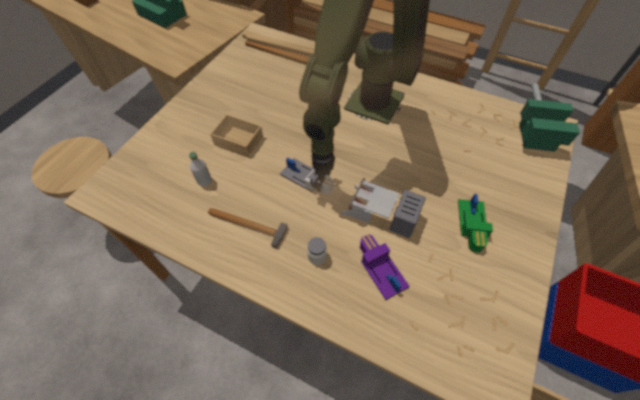

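View pics/w3.png

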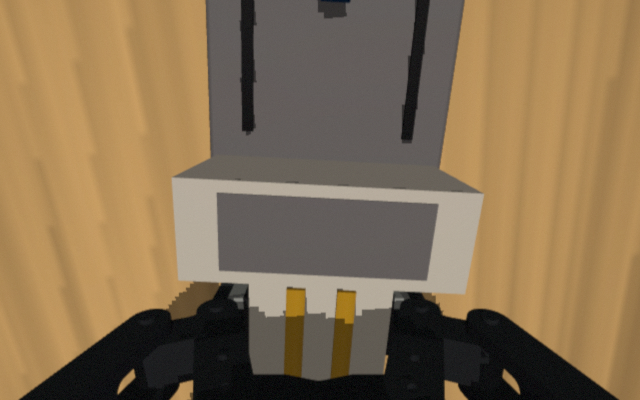

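The tray is turned: the wrist view shows it square in the grip, and in the scene view the blue handle is at (292,163) with the nose towards the dock at (365,200). Now I measure the empty dock.

```bash
python3 - <<'E'
import numpy as np
for nm in('ct3','cs2'):
    C=np.load(nm+'.npy').reshape(-1,3); print(nm)
    for (zl,zh,yl,yh) in((.09,.12,.26,.36),(.06,.09,.12,.27),(.008,.03,.08,.135)):
        m=(C[:,2]>zl)&(C[:,2]<zh)&(C[:,0]>.43)&(C[:,0]<.6)
        for y in np.arange(yl,yh,.01):
            s=C[m&(C[:,1]>=y)&(C[:,1]<y+.01)]
            if len(s)>3: print(zl,round(y,3),len(s),s[:,0].min().round(4),s[:,0].max().round(4),'mid',((s[:,0].min()+s[:,0].max())/2).round(4),np.median(s[:,2]).round(4))
# wrist tray
C=np.load('cw3.npy').reshape(-1,3)
m=(C[:,2]>.05)&(C[:,2]<.062)&(abs(C[:,0]-.5)<.07); s=C[m]; print('batt y',np.percentile(s[:,1],[1,99]), 'x',np.percentile(s[:,0],[.5,99.5]))
m=(C[:,2]>.006)&(C[:,2]<.016)&(abs(C[:,0]-.5)<.07)
for y in np.arange(-.15,-.06,.01):
    s=C[m&(C[:,1]>=y)&(C[:,1]<y+.01)]
    if len(s)>3: print('plate',round(y,3),s[:,0].min().round(4),s[:,0].max().round(4),((s[:,0].min()+s[:,0].max())/2).round(4))
E
```

```text
ct3
0.09 0.27 67 0.4553 0.5631 mid 0.5092 0.0984
0.09 0.28 114 0.4529 0.5638 mid 0.5084 0.1049
0.09 0.29 110 0.4528 0.5639 mid 0.5083 0.1057
0.09 0.3 116 0.4529 0.5641 mid 0.5085 0.1053
0.09 0.31 115 0.453 0.5648 mid 0.5089 0.1057
0.09 0.32 119 0.4534 0.5646 mid 0.509 0.1054
0.09 0.33 106 0.4534 0.5655 mid 0.5095 0.1057
0.09 0.34 109 0.4538 0.5652 mid 0.5095 0.1046
0.09 0.35 4 0.5365 0.5621 mid 0.5493 0.1028
0.06 0.12 6 0.4572 0.5693 mid 0.5133 0.0681
0.06 0.13 116 0.4532 0.5744 mid 0.5138 0.0746
0.06 0.14 86 0.4576 0.5702 mid 0.5139 0.072
0.06 0.15 81 0.4555 0.5698 mid 0.5127 0.071
0.06 0.16 69 0.4556 0.5702 mid 0.5129 0.0721
0.06 0.17 65 0.4554 0.5667 mid 0.511 0.0728
0.06 0.18 98 0.4555 0.5673 mid 0.5114 0.073
0.06 0.19 104 0.4554 0.5669 mid 0.5112 0.0729
0.06 0.2 104 0.4559 0.568 mid 0.5119 0.0734
0.06 0.21 106 0.4563 0.5682 mid 0.5122 0.0734
0.06 0.22 110 0.4541 0.5685 mid 0.5113 0.0735
0.06 0.23 108 0.454 0.5681 mid 0.5111 0.0733
0.06 0.24 113 0.454 0.5655 mid 0.5097 0.0725
0.06 0.25 112 0.4543 0.5661 mid 0.5102 0.073
0.06 0.26 89 0.4545 0.5661 mid 0.5103 0.0705
0.06 0.27 124 0
[... 935 characters left out ...]
1 88 0.457 0.5705 mid 0.5138 0.072
0.06 0.22 89 0.4581 0.5706 mid 0.5144 0.0731
0.06 0.23 91 0.4549 0.57 mid 0.5124 0.0732
0.06 0.24 91 0.4542 0.5697 mid 0.512 0.073
0.06 0.25 93 0.4588 0.5697 mid 0.5143 0.0728
0.06 0.26 94 0.4549 0.5721 mid 0.5135 0.0724
0.06 0.27 71 0.4564 0.5693 mid 0.5129 0.0684
0.008 0.1 4 0.4522 0.4543 mid 0.4533 0.0145
0.008 0.11 16 0.4519 0.5797 mid 0.5158 0.0169
0.008 0.12 11 0.4619 0.5751 mid 0.5185 0.0169
0.008 0.13 9 0.5702 0.5724 mid 0.5713 0.018
batt y [-0.05262975 -0.00217906] x [0.45357071 0.55193178]
plate -0.11 0.4444 0.534 0.4892
plate -0.1 0.4429 0.5351 0.489
plate -0.09 0.4446 0.5367 0.4906
plate -0.08 0.4461 0.5376 0.4919
plate -0.07 0.4472 0.5388 0.493
```

```bash
python3 -c "
from h import *
plan([(.516,.05,.030,181.8)],40,[5])"
```

```text
[[40, -9.8, -1.7, 0.0, 0.003, 0.001, -0.023], [40, -9.8, -2.0, 0.0, 0.003, 0.001, -0.023], [40, -9.7, -2.2, 0.0, 0.003, 0.001, -0.023], [40, -9.7, -2.4, 0.0, 0.003, 0.001, -0.023], [40, -9.6, -2.6, 0.0, 0.003, 0.001, -0.023]]
```

Call:
drive_tool(plan=[[[40,-9.8,-1.7,0,0.003,0.001,-0.023],[40,-9.8,-2,0,0.003,0.001,-0.023],[40,-9.7,-2.2,0,0.003,0.001,-0.023],[40,-9.7,-2.4,0,0.003,0.001,-0.023],[40,-9.6,-2.6,0,0.003,0.001,-0.023]]])

```text
t: 7.58
ee_pos: [0.5181, 0.0533, 0.0296]
ee_rot: [-0.001, 0.717, -0.697, 0.0]
wrist_force: [-1.1, 0.0, -4.4]
gripper_width: 0.535
```

Call:
drive_tool(plan=[[[100,0,0,0,0,0,0],[100,0,0,0,0,0,0],[100,0,0,0,0,0,0],[100,0,0,-20,0,0,0],[100,0,0,-30,0,0,0]]])

```text
t: 8.0
ee_pos: [0.517, 0.0568, 0.0771]
ee_rot: [0.0, 0.719, -0.695, -0.001]
wrist_force: [1.1, -0.0, -0.0]
gripper_width: 1.005
```

```bash
python3 -c "
from h import *
s=st(); print(R.from_quat(np.array(s['ee_rot'])[[1,2,3,0]]).as_matrix().round(3)); f=grab('wrist','w4.png'); np.save('cw4.npy',cloud(f))
"
```

```text
{'t': 8.0, 'joint_positions': [0.1086, 0.3935, -0.4425, 0.737, 0.0015, -1.4967], 'ee_pos': [0.517, 0.0568, 0.0771], 'ee_rot': [0.0004, 0.7192, -0.6948, -0.0013], 'wrist_force': [1.12, -0.0499, -0.0427], 'gripper_width': 1.0052}
[[ 0.034 -0.999 -0.002]
 [-0.999 -0.034  0.001]
 [-0.001  0.002 -1.   ]]
```

View pics/w4.png

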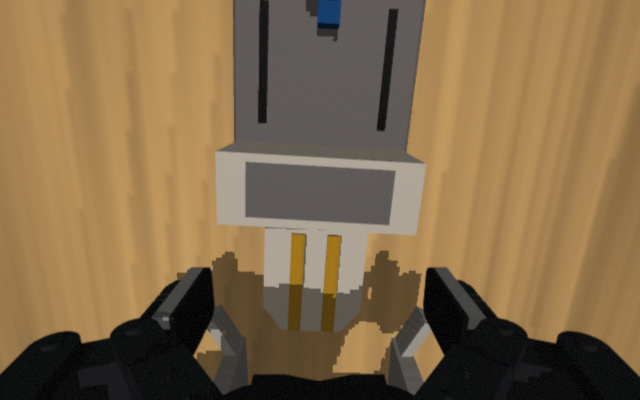

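Released, with the nose free at (315,280) and the handle's front at (330,15). I fit the tray pose from the depth map.

```bash
cat > fit.py <<'E'
from h import *
import sys
def slices(C,zl,zh,yl,yh,st=.008,xl=.44,xh=.6):
    C=C.reshape(-1,3); m=(C[:,2]>zl)&(C[:,2]<zh)&(C[:,0]>xl)&(C[:,0]<xh); out=[]
    for y in np.arange(yl,yh,st):
        s=C[m&(C[:,1]>=y)&(C[:,1]<y+st)]
        if len(s)>10: out.append((y+st/2,s[:,0].min(),s[:,0].max())); print(round(y,3),len(s),s[:,0].min().round(4),s[:,0].max().round(4),((s[:,0].min()+s[:,0].max())/2).round(4),np.median(s[:,2]).round(4))
    return out
E
python3 - <<'E'
from fit import *
C=np.load('cw4.npy')
print('nose');slices(C,.043,.052,.03,.12,.006)
print('batt');slices(C,.053,.06,-.02,.06,.006)
print('plate');slices(C,.006,.016,-.12,0,.01)
E
```

```text
nose
0.036 766 0.4957 0.5414 0.5186 0.047
0.042 1268 0.4955 0.5415 0.5185 0.047
0.048 1223 0.4958 0.5419 0.5189 0.047
0.054 1182 0.4959 0.5421 0.519 0.047
0.06 1160 0.4961 0.542 0.5191 0.047
0.066 1126 0.4961 0.5421 0.5191 0.047
0.072 1082 0.4964 0.5421 0.5193 0.047
0.078 968 0.4966 0.5427 0.5196 0.047
0.084 742 0.5002 0.5384 0.5193 0.0471
0.09 44 0.5057 0.534 0.5199 0.0466
batt
0.004 2663 0.4756 0.5597 0.5176 0.0549
0.01 3049 0.4757 0.5598 0.5178 0.0551
0.016 2948 0.4759 0.5601 0.518 0.0552
0.022 2829 0.4759 0.5604 0.5182 0.0551
0.028 2690 0.4762 0.5603 0.5183 0.055
0.034 783 0.4763 0.5605 0.5184 0.0547
plate
-0.07 659 0.4709 0.5609 0.5159 0.0108
-0.06 3975 0.4706 0.5615 0.5161 0.011
-0.05 4310 0.4708 0.5614 0.5161 0.011
-0.04 4069 0.4713 0.5613 0.5163 0.011
-0.03 3878 0.4718 0.5615 0.5166 0.0109
-0.02 3706 0.4721 0.5617 0.5169 0.0109
-0.01 3537 0.4723 0.5621 0.5172 0.0108
```

```bash
python3 -c "
from h import *
plan([(.51,-.02,.16,90),(.516,-.085,.16,-1.6)],100,[15,15])"
```

```text
[[100, 5.1, 0.9, -5.1, -0.0, 0.0, 0.107], [100, 5.2, 0.3, -5.1, -0.0, 0.0, 0.107], [100, 5.2, -0.2, -5.1, -0.0, 0.0, 0.107], [100, 5.1, -0.8, -5.1, -0.0, 0.0, 0.107], [100, 5.0, -1.3, -5.1, -0.0, 0.0, 0.107]]
[[100, 4.8, -1.9, -5.1, -0.0, 0.0, 0.107], [100, 4.6, -2.4, -5.1, -0.0, 0.0, 0.107], [100, 4.3, -2.8, -5.1, -0.0, 0.0, 0.107], [100, 4.0, -3.3, -5.1, -0.0, 0.0, 0.107], [100, 3.6, -3.7, -5.1, -0.0, 0.0, 0.107]]
[[100, 3.2, -4.1, -5.1, -0.0, 0.0, 0.107], [100, 2.8, -4.4, -5.1, -0.0, 0.0, 0.107], [100, 2.3, -4.7, -5.1, -0.0, 0.0, 0.107], [100, 1.8, -4.9, -5.1, -0.0, 0.0, 0.107], [100, 1.3, -5.0, -5.1, -0.0, 0.0, 0.107]]
[[100, -0.4, -4.3, 0.0, 0.0, 0.0, 0.107], [100, -0.9, -4.3, 0.0, 0.0, 0.0, 0.107], [100, -1.3, -4.2, 0.0, 0.0, 0.0, 0.107], [100, -1.7, -4.0, 0.0, 0.0, 0.0, 0.107], [100, -2.2, -3.8, 0.0, 0.0, 0.0, 0.107]]
[[100, -2.5, -3.5, 0.0, 0.0, 0.0, 0.107], [100, -2.9, -3.2, 0.0, 0.0, 0.0, 0.107], [100, -3.2, -2.9, 0.0, 0.0, 0.0, 0.107], [100, -3.5, -2.6, 0.0, 0.0, 0.0, 0.107], [100, -3.8, -2.2, 0.0, 0.0, 0.0, 0.107]]
[[100, -4.0, -1.7, 0.0, 0.0, 0.0, 0.107], [100, -4.1, -1.3, 0.0, 0.0, 0.0, 0.107], [100, -4.3, -0.9, 0.0, 0.0, 0.0, 0.107], [100, -4.3, -0.4, 0.0, 0.0, 0.0, 0.107], [100, -4.4, 0.1, 0.0, 0.0, 0.0, 0.107]]
```

Call:
drive_tool(plan=[[[100,2,0,-30,0,0,0.03],[100,5,0,-30,0,0,0.117],[100,5,0,-20,0,0,0.117],[100,5,-1,0,0,0,0.117],[100,5,-1,0,0,0,0.117]]])

```text
t: 8.47
ee_pos: [0.5217, 0.0333, 0.1723]
ee_rot: [0.008, -0.516, 0.857, -0.003]
wrist_force: [-0.2, -0.9, 0.1]
gripper_width: 1.0
```

Call:
drive_tool(plan=[[[100,5,-2,0,0,0,0.117],[100,5,-2,0,0,0,0.117],[100,4,-3,0,0,0,0.117],[100,4,-3,0,0,0,0.117],[100,4,-4,0,0,0,0.117]]])

```text
t: 8.88
ee_pos: [0.5201, 0.004, 0.1767]
ee_rot: [0.014, -0.23, 0.973, -0.002]
wrist_force: [0.6, 0.4, -0.1]
gripper_width: 1.001
```

Call:
drive_tool(plan=[[[100,3,-4,0,0,0,0.117],[100,3,-4,0,0,0,0.117],[100,2,-5,0,0,0,0.117],[100,1,-5,0,0,0,0.117],[100,0,-5,0,0,0,0.117]]])

```text
t: 9.3
ee_pos: [0.5166, -0.0247, 0.1788]
ee_rot: [0.017, 0.078, 0.997, 0.001]
wrist_force: [0.4, -0.3, -0.3]
gripper_width: 1.002
```

```bash
python3 -c "
from h import *
st()
plan([(.516,-.085,.16,-1.6)],100,[15])"
```

```text
{'t': 9.3, 'joint_positions': [-0.0489, 0.2681, -0.3304, 0.9387, 0.002, 0.1064], 'ee_pos': [0.5166, -0.0247, 0.1788], 'ee_rot': [0.0168, 0.0775, 0.9968, 0.0015], 'wrist_force': [0.4435, -0.3044, -0.3329], 'gripper_width': 1.0023}
[[100, -0.5, -4.0, 1.2, 0.002, 0.002, 0.096], [100, -0.9, -3.9, 1.3, 0.002, 0.002, 0.096], [100, -1.3, -3.8, 1.3, 0.002, 0.002, 0.096], [100, -1.7, -3.7, 1.3, 0.002, 0.002, 0.096], [100, -2.0, -3.5, 1.3, 0.002, 0.002, 0.096]]
[[100, -2.3, -3.3, 1.3, 0.002, 0.002, 0.096], [100, -2.6, -3.0, 1.3, 0.002, 0.002, 0.096], [100, -2.9, -2.8, 1.3, 0.002, 0.002, 0.096], [100, -3.2, -2.5, 1.3, 0.002, 0.002, 0.096], [100, -3.4, -2.1, 1.3, 0.002, 0.002, 0.096]]
[[100, -3.6, -1.8, 1.3, 0.002, 0.002, 0.096], [100, -3.7, -1.5, 1.3, 0.002, 0.002, 0.096], [100, -3.9, -1.1, 1.3, 0.002, 0.002, 0.096], [100, -4.0, -0.7, 1.3, 0.002, 0.002, 0.096], [100, -4.0, -0.3, 1.3, 0.002, 0.002, 0.096]]
```

Call:
drive_tool(plan=[[[100,-0.5,-4,1.3,0.002,0.002,0.096],[100,-0.9,-4,1.3,0.002,0.002,0.096],[100,-1.3,-3.8,1.3,0.002,0.002,0.096],[100,-1.7,-3.7,1.3,0.002,0.002,0.096],[100,-2,-3.5,1.3,0.002,0.002,0.096]]])

```text
t: 9.72
ee_pos: [0.5169, -0.0487, 0.1745]
ee_rot: [0.013, 0.327, 0.945, 0.001]
wrist_force: [-0.6, 0.2, -0.1]
gripper_width: 0.998
```

Call:
drive_tool(plan=[[[100,-2.3,-3.3,1.3,0.002,0.002,0.096],[100,-2.6,-3,1.3,0.002,0.002,0.096],[100,-2.9,-2.8,1.3,0.002,0.002,0.096],[100,-3.2,-2.5,1.3,0.002,0.002,0.096],[100,-3.4,-2,1.3,0.002,0.002,0.096]]])

```text
t: 10.13
ee_pos: [0.5166, -0.0721, 0.1699]
ee_rot: [0.009, 0.555, 0.832, 0.002]
wrist_force: [0.4, -0.5, -0.8]
gripper_width: 1.0
```

Call:
drive_tool(plan=[[[100,-3.6,-1.8,1.3,0.002,0.002,0.096],[100,-3.7,-1.5,1.3,0.002,0.002,0.096],[100,-3.9,-1,1.3,0.002,0.002,0.096],[100,-4,-0.7,1.3,0.002,0.002,0.096],[100,-4,-0.3,1.3,0.002,0.002,0.09]]])

```text
t: 10.55
ee_pos: [0.5158, -0.0955, 0.1651]
ee_rot: [0.003, 0.744, 0.668, 0.004]
wrist_force: [-0.5, -0.5, 0.9]
gripper_width: 1.004
```

```bash
python3 -c "
from h import *
st()
f=grab('wrist','w5.png'); np.save('cw5.npy',cloud(f))
for t in('tray_handle','latch_tip','dock_mouth'): spot('wrist',f,t)
from fit import *
C=np.load('cw5.npy')
print('nose');slices(C,.043,.052,.03,.1,.006)
print('batt');slices(C,.053,.06,-.02,.06,.006)
print('handle');slices(C,.053,.063,-.12,-.05,.006,.49,.54)
print('plate');slices(C,.006,.016,-.12,0,.01)
print('lead');slices(C,.014,.022,.095,.14,.006)
print('roof');slices(C,.064,.08,.1,.3,.008)
"
```

```text
{'t': 10.55, 'joint_positions': [-0.1844, 0.3066, -0.3125, 0.9422, 0.0022, 1.4943], 'ee_pos': [0.5158, -0.0955, 0.1651], 'ee_rot': [0.0031, 0.7442, 0.6679, 0.0038], 'wrist_force': [-0.5188, -0.4508, 0.9104], 'gripper_width': 1.0044}
wrist tray_handle 0.78 [ 0.5178 -0.0226  0.0103] [308. 101.]
wrist latch_tip 0.16 [ 0.5156 -0.0199  0.009 ] [305.  97.]
nose
batt
-0.002 25 0.5384 0.5597 0.5491 0.0547
0.004 1431 0.476 0.56 0.518 0.0549
0.01 1580 0.4761 0.56 0.518 0.0552
0.016 1638 0.4762 0.5603 0.5182 0.0552
0.022 1658 0.4765 0.5603 0.5184 0.0552
0.028 1156 0.4765 0.5598 0.5181 0.055
0.034 144 0.4765 0.5032 0.4898 0.0546
handle
-0.108 97 0.5084 0.5214 0.5149 0.0565
-0.102 180 0.5082 0.5221 0.5151 0.0568
-0.096 178 0.5083 0.5222 0.5152 0.0566
-0.09 184 0.5086 0.5224 0.5155 0.0566
-0.084 186 0.5087 0.5226 0.5157 0.0567
-0.078 187 0.5087 0.5226 0.5156 0.0568
-0.072 110 0.5095 0.5227 0.5161 0.0559
plate
-0.12 16 0.5278 0.5584 0.5431 0.01
-0.11 1011 0.47 0.5599 0.515 0.0109
-0.1 1127 0.4702 0.5602 0.5152 0.011
-0.09 1153 0.4707 0.5605 0.5156 0.0109
-0.08 1219 0.4707 0.5607 0.5157 0.0109
-0.07 1336 0.4712 0.5611 0.5162 0.0109
-0.06 1370 0.4713 0.5612 0.5163 0.011
-0.05 1618 0.4714 0.5617 0.5165 0.011
-0.04 1654 0.4718 0.5615 0.5167 0.0109
-0.03 1714 0.4721 0.5622 0.5172 0.0109
-0.02 1775 0.4724 0.5623 0.5174 0.0109
-0.01 1814 0.4726 0.5625 0.5176 0.0109
lead
roof
```

View pics/w5.png

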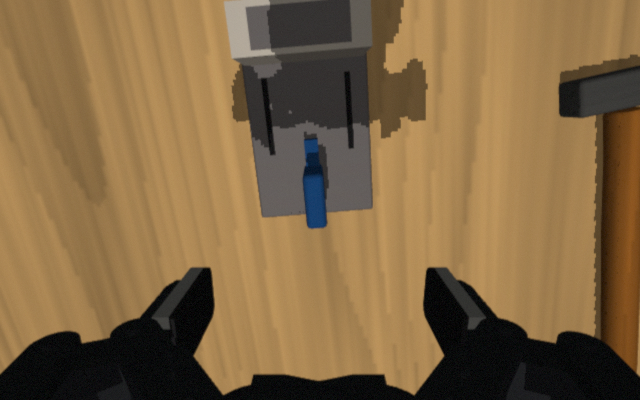

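The wrist view shows the blue handle at (313,190), unobstructed and roughly in line with the jaws. I go down on it.

```bash
python3 -c "
from h import *
st()
plan([(.5154,-.088,.10,-1.5)],70,[5])"
```

```text
{'t': 10.75, 'joint_positions': [-0.1837, 0.3067, -0.3127, 0.9423, 0.0024, 1.4877], 'ee_pos': [0.5157, -0.0951, 0.165], 'ee_rot': [0.0029, 0.7418, 0.6707, 0.0037], 'wrist_force': [0.3382, -0.5634, -0.2494], 'gripper_width': 1.0008}
[[70, 1.4, -0.3, 13.0, 0.002, -0.0, -0.015], [70, 1.4, -0.3, 13.0, 0.002, -0.0, -0.015], [70, 1.4, -0.2, 13.0, 0.002, -0.0, -0.015], [70, 1.4, -0.2, 13.0, 0.002, -0.0, -0.015], [70, 1.4, -0.1, 13.0, 0.002, -0.0, -0.015]]
```

Call:
drive_tool(plan=[[[80,1.4,-0.3,13,0.002,0,-0.015],[80,1.4,-0.3,13,0.002,0,-0.015],[80,1.4,-0.2,13,0.002,0,-0.015],[80,1,-0.2,13,0.002,0,-0.015],[80,0.5,0,10,0.002,0,-0.01]]])

```text
t: 11.17
ee_pos: [0.5191, -0.089, 0.1051]
ee_rot: [0.003, 0.713, 0.701, 0.003]
wrist_force: [0.4, 0.1, 0.8]
gripper_width: 0.796
```

```bash
python3 -c "
from h import *
st()
plan([(.5154,-.088,.047,-1.5)],70,[5])"
```

```text
{'t': 11.1667, 'joint_positions': [-0.1706, 0.3652, -0.4, 0.7964, 0.0013, 1.4173], 'ee_pos': [0.5191, -0.089, 0.1051], 'ee_rot': [0.0034, 0.7131, 0.701, 0.0032], 'wrist_force': [0.412, 0.0836, 0.7565], 'gripper_width': 0.7959}
[[70, 0.2, -0.8, 11.6, 0.002, 0.0, 0.002], [70, 0.2, -0.8, 11.6, 0.002, 0.0, 0.002], [70, 0.2, -0.8, 11.6, 0.002, 0.0, 0.002], [70, 0.2, -0.8, 11.6, 0.002, 0.0, 0.002], [70, 0.2, -0.8, 11.6, 0.002, 0.0, 0.002]]
```

Call:
drive_tool(plan=[[[80,0,-0.5,12,0.002,0,0],[80,0,-0.5,12,0.002,0,0],[80,0,-0.5,12,0.002,0,0],[80,0,-0.5,11,0.002,0,0],[80,0,-0.5,8,0.002,0,0]]])

```text
t: 11.58
ee_pos: [0.5179, -0.0879, 0.0479]
ee_rot: [0.001, 0.71, 0.704, 0.0]
wrist_force: [-0.1, 0.1, -0.7]
gripper_width: 0.799
```

Call:
drive_tool(plan=[[[40,0,0,0,0,0,0],[0,0,0,0,0,0,0],[0,0,0,0,0,0,0],[0,0,0,0,0,0,0],[0,0,0,0,0,0,0]]], force=60)

```text
t: 12.0
ee_pos: [0.5177, -0.0874, 0.0476]
ee_rot: [0.0, 0.709, 0.705, 0.0]
wrist_force: [-0.8, 1.4, -2.5]
gripper_width: 0.155
```

Call:
drive_tool(plan=[[[0,0,0,0,0,0,0],[0,0,0,0,0,0,0],[0,0,0,0,0,0,0],[0,0,0,0,0,0,0],[0,0,0,0,0,0,0]]])

```text
t: 12.42
ee_pos: [0.5177, -0.0875, 0.0478]
ee_rot: [0.0, 0.709, 0.705, 0.0]
wrist_force: [1.4, 0.0, -3.3]
gripper_width: 0.152
```

```bash
python3 - <<'E'
from fit import *
st()
f=grab('wrist','w6.png'); C=cloud(f)
print('nose');slices(C,.043,.052,.03,.1,.006)
print('batt');slices(C,.053,.06,-.02,.06,.006)
print('plate');slices(C,.006,.016,-.12,0,.01)
print('lead');slices(C,.014,.022,.095,.14,.006)
print('roof');slices(C,.064,.08,.1,.3,.008)
E
```

```text
{'t': 12.4167, 'joint_positions': [-0.1672, 0.434, -0.4699, 0.6663, -0.0003, 1.4084], 'ee_pos': [0.5177, -0.0875, 0.0478], 'ee_rot': [0.0004, 0.7088, 0.7054, 0.0001], 'wrist_force': [1.368, 0.0222, -3.2973], 'gripper_width': 0.1523}
nose
batt
0.004 6436 0.476 0.5609 0.5184 0.0551
0.01 1116 0.4762 0.5606 0.5184 0.0552
plate
-0.11 1117 0.4725 0.5628 0.5177 0.0114
-0.1 1630 0.4727 0.5626 0.5176 0.0114
-0.09 2701 0.4728 0.5629 0.5179 0.0113
-0.08 3223 0.473 0.5632 0.5181 0.0113
-0.07 3558 0.4729 0.5631 0.518 0.0113
-0.06 3744 0.4729 0.563 0.5179 0.0113
-0.05 4536 0.4731 0.5634 0.5183 0.0113
-0.04 4765 0.4732 0.5635 0.5183 0.0112
-0.03 5010 0.4733 0.5635 0.5184 0.0112
-0.02 5284 0.4733 0.5633 0.5183 0.0112
-0.01 5607 0.4734 0.5635 0.5185 0.0111
lead
roof
```

View pics/w6.png

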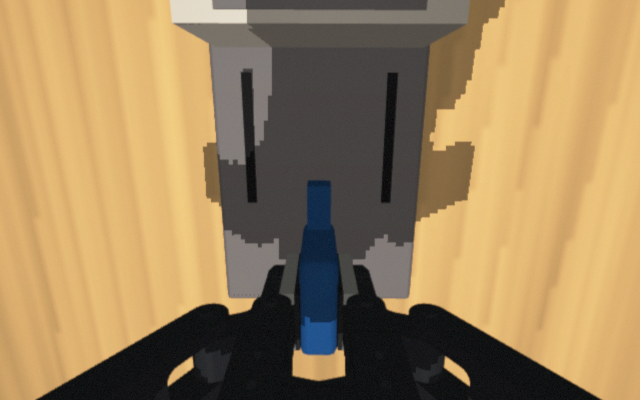

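Handle gripped: fin at (319,285) between the pads, opening about 13 mm. I align the tray and start it in.

Call:
drive_tool(plan=[[[0,5,0,0,0,0,-0.01],[0,12,-0.1,0,0,0,-0.006],[0,14,0,0,0,0,-0.005],[0,14,0,0,0,0,0],[0,14,0,0,0,0,0]]], force=70)

```text
t: 12.88
ee_pos: [0.5182, -0.0297, 0.0486]
ee_rot: [0.004, 0.703, 0.712, -0.001]
wrist_force: [-0.5, -2.0, -1.7]
gripper_width: 0.153
```

```bash
python3 - <<'E'
from fit import *
st()
f=grab('wrist','w7.png'); C=cloud(f)
print('batt');slices(C,.053,.06,.04,.09,.006)
print('plate');slices(C,.006,.016,-.05,.08,.01)
f=grab('top','top7.png');f=grab('scene','scene7.png')
a=cv2.imread('pics/scene7.png')[140:240,270:430]; cv2.imwrite('pics/scene7c.png',cv2.resize(a,None,fx=5,fy=5,interpolation=cv2.INTER_CUBIC))
E
```

```text
{'t': 12.8833, 'joint_positions': [-0.0533, 0.4233, -0.4868, 0.6572, -0.0067, 1.5045], 'ee_pos': [0.5182, -0.0297, 0.0486], 'ee_rot': [0.0035, 0.7025, 0.7117, -0.0013], 'wrist_force': [-0.5208, -1.9884, -1.708], 'gripper_width': 0.1533}
batt
0.058 1914 0.475 0.5591 0.5171 0.0552
0.064 5709 0.475 0.5594 0.5172 0.0555
plate
-0.05 1336 0.4736 0.5635 0.5186 0.0122
-0.04 1848 0.4733 0.5636 0.5185 0.0121
-0.03 2869 0.4734 0.5632 0.5183 0.0121
-0.02 3316 0.4733 0.5632 0.5183 0.012
-0.01 3580 0.4731 0.5632 0.5182 0.0119
0.0 3965 0.4728 0.5631 0.518 0.0119
0.01 4560 0.4727 0.5631 0.5179 0.0118
0.02 4812 0.4726 0.5629 0.5178 0.0118
0.03 5075 0.4727 0.5628 0.5177 0.0116
0.04 5376 0.4725 0.5629 0.5177 0.0116
0.05 5690 0.4724 0.5626 0.5175 0.0114
0.06 1824 0.4722 0.5622 0.5172 0.0115
```

View pics/scene7c.png

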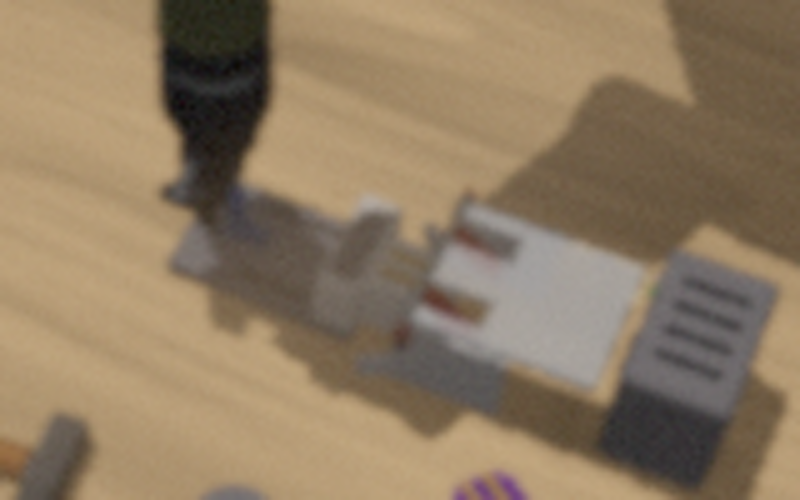

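View pics/w7.png

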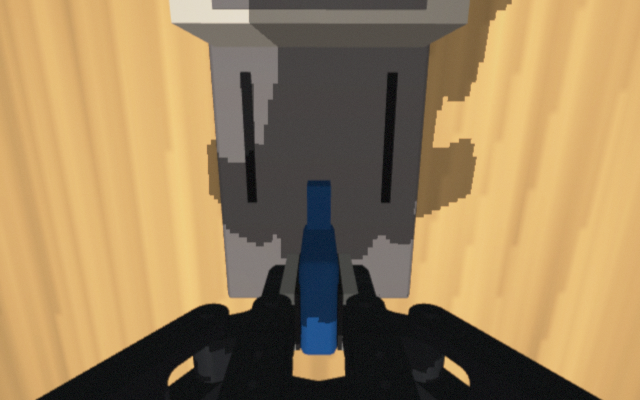

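The nose is in the mouth, centred between the latch arms at crop (415,270) and about 1 mm to the +x side. I correct that as I push on.

Call:
drive_tool(plan=[[[0,6,-0.3,0.2,0,0,-0.001],[0,9,-0.3,0.2,0,0,-0.001],[0,9,-0.3,0.2,0,0,-0.001],[0,9,-0.3,0.2,0,0,-0.001],[0,7,-0.2,0,0,0,0]]])

```text
t: 13.45
ee_pos: [0.5169, 0.0076, 0.0488]
ee_rot: [0.008, 0.702, 0.712, -0.004]
wrist_force: [0.4, -7.3, 3.4]
gripper_width: 0.158
```

```bash
python3 - <<'E'
from fit import *
st()
f=grab('wrist','w8.png'); C=cloud(f)
print('batt');slices(C,.053,.06,.07,.13,.006)
print('plate');slices(C,.006,.016,-.05,.11,.02)
print('lead');slices(C,.0155,.022,.095,.14,.006)
print('roof');slices(C,.064,.08,.1,.3,.008)
E
```

```text
{'t': 13.45, 'joint_positions': [0.0245, 0.4195, -0.4932, 0.6534, -0.0169, 1.5807], 'ee_pos': [0.5169, 0.0076, 0.0488], 'ee_rot': [0.0077, 0.7019, 0.7122, -0.0042], 'wrist_force': [0.3866, -7.3491, 3.3715], 'gripper_width': 0.1581}
batt
0.094 373 0.4738 0.5357 0.5048 0.0548
0.1 7111 0.4732 0.558 0.5156 0.0555
0.106 142 0.5164 0.5574 0.5369 0.0555
plate
-0.03 476 0.4727 0.562 0.5174 0.0123
-0.01 3558 0.4721 0.5624 0.5172 0.0124
0.01 6490 0.4718 0.5622 0.517 0.0122
0.03 7830 0.4717 0.5617 0.5167 0.0121
0.05 9572 0.4713 0.5616 0.5164 0.0119
0.07 10730 0.4709 0.5611 0.516 0.0117
0.09 6316 0.4491 0.5819 0.5155 0.0116
lead
0.095 569 0.4732 0.5574 0.5153 0.019
0.101 93 0.4485 0.4554 0.452 0.017
0.107 590 0.4485 0.5819 0.5152 0.0168
0.113 206 0.4515 0.5798 0.5157 0.0168
roof
```

View pics/w8.png

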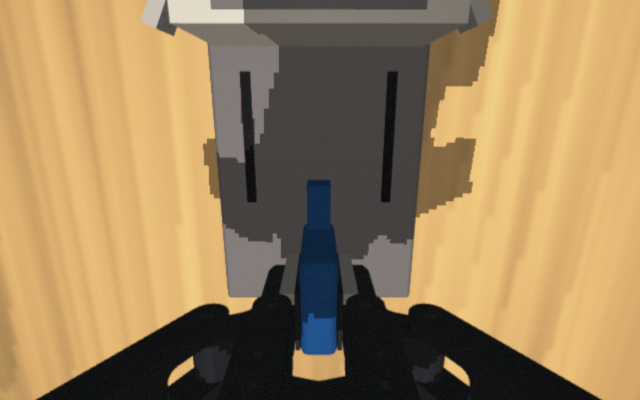

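The lead-ins show symmetrically on both sides, at (158,15) and (485,15), and their middle (x = 0.5155) matches the tray's. I push on.

Call:
drive_tool(plan=[[[0,7,0,0,0,0,0],[0,8,0,0.2,0,0,0],[0,8,0,0.2,0,0,0],[0,8,0,0.2,0,0,0],[0,8,0,0,0,0,0]]])

```text
t: 13.92
ee_pos: [0.5168, 0.0406, 0.0498]
ee_rot: [0.015, 0.704, 0.71, -0.01]
wrist_force: [-0.5, -10.0, 2.1]
gripper_width: 0.155
```

```bash
python3 - <<'E'
from fit import *
s=st(); print(R.from_quat(np.array(s['ee_rot'])[[1,2,3,0]]).as_matrix().round(3))
f=grab('wrist','w9.png'); C=cloud(f)
print('plate');slices(C,.006,.016,-.05,.11,.02)
f=grab('scene','scene9.png')
a=cv2.imread('pics/scene9.png')[140:240,270:430]; cv2.imwrite('pics/scene9c.png',cv2.resize(a,None,fx=5,fy=5,interpolation=cv2.INTER_CUBIC))
E
```

```text
{'t': 13.9167, 'joint_positions': [0.0993, 0.4206, -0.4881, 0.658, -0.0364, 1.6612], 'ee_pos': [0.5168, 0.0406, 0.0498], 'ee_rot': [0.0153, 0.7039, 0.7101, -0.01], 'wrist_force': [-0.5259, -10.0354, 2.1182], 'gripper_width': 0.1548}
[[-0.009  1.     0.008]
 [ 0.999  0.009 -0.036]
 [-0.036  0.007 -0.999]]
plate
0.01 1490 0.472 0.5622 0.5171 0.0135
0.03 4803 0.4719 0.5623 0.5171 0.0133
0.05 6908 0.4717 0.562 0.5168 0.0131
0.07 8609 0.4716 0.5615 0.5166 0.0128
0.09 10308 0.4485 0.5799 0.5142 0.0125
```

View pics/scene9c.png

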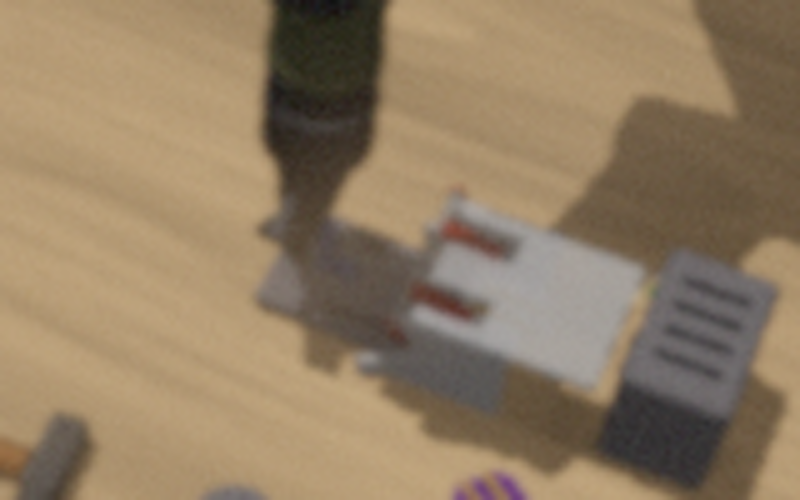

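View pics/w9.png

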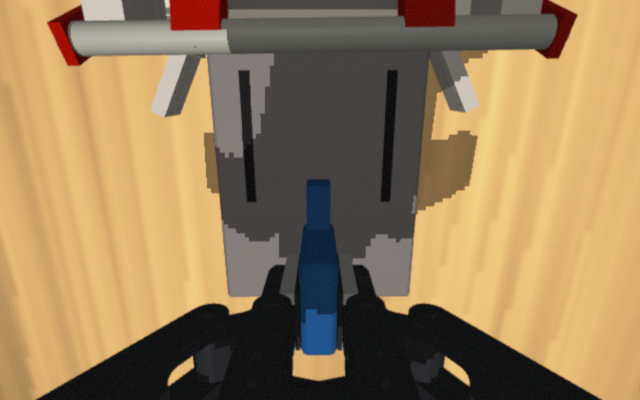

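The battery has passed under the latch bar, and the red arms are lifted at (195,12) and (430,12). The tool has pitched about 2°, so I correct that while pushing.

Call:
drive_tool(plan=[[[0,4,0,0.5,0.001,0.01,0],[0,6,0,0.5,0.001,0.01,-0.001],[0,6,0,0.4,0.001,0.01,-0.001],[0,6,0,0.4,0.001,0.008,-0.001],[0,6,0,0.3,0.001,0.008,-0.001]]])

```text
t: 14.43
ee_pos: [0.5156, 0.064, 0.0473]
ee_rot: [0.002, 0.704, 0.71, -0.001]
wrist_force: [-0.3, -8.4, 4.1]
gripper_width: 0.154
```

```bash
python3 - <<'E'
from fit import *
s=st(); print(R.from_quat(np.array(s['ee_rot'])[[1,2,3,0]]).as_matrix().round(3))
f=grab('wrist','w10.png'); C=cloud(f)
print('plate');slices(C,.006,.016,-.05,.12,.02)
E
```

```text
{'t': 14.4333, 'joint_positions': [0.1259, 0.427, -0.4844, 0.6584, -0.0044, 1.6873], 'ee_pos': [0.5156, 0.064, 0.0473], 'ee_rot': [0.002, 0.7038, 0.7104, -0.001], 'wrist_force': [-0.308, -8.4003, 4.0633], 'gripper_width': 0.1538}
[[-0.009  1.     0.001]
 [ 1.     0.009 -0.004]
 [-0.004  0.001 -1.   ]]
plate
0.03 948 0.4708 0.5609 0.5158 0.0109
0.05 4106 0.4707 0.5608 0.5157 0.0109
0.07 6701 0.4704 0.5607 0.5156 0.0109
0.09 8327 0.4482 0.5787 0.5134 0.011
0.11 3696 0.45 0.5803 0.5152 0.011
```

View pics/w10.png

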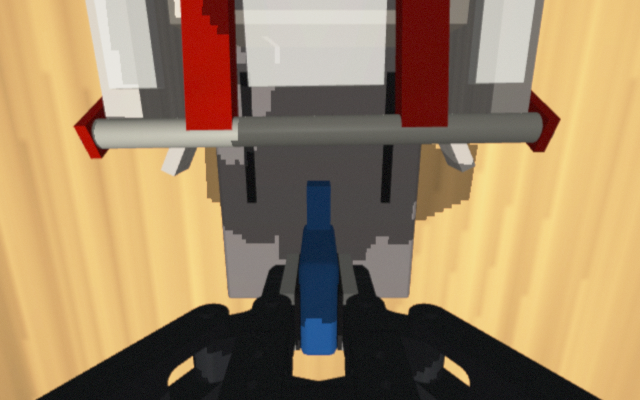

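Level and square now, with the arms riding on the battery. I go on.

Call:
drive_tool(plan=[[[0,4,0,0.1,0,0.004,-0.001],[0,4,0,0.1,0,0.004,-0.001],[0,4,0,0.1,0,0.004,-0.001],[0,4,0,0.1,0,0.004,-0.001],[0,4,0,0.1,0,0.004,0]]])

```text
t: 14.9
ee_pos: [0.5152, 0.0795, 0.0474]
ee_rot: [0.001, 0.703, 0.711, 0.0]
wrist_force: [0.5, -6.5, 0.6]
gripper_width: 0.148
```

```bash
python3 - <<'E'
from fit import *
s=st(); print(R.from_quat(np.array(s['ee_rot'])[[1,2,3,0]]).as_matrix().round(3))
f=grab('wrist','w11.png'); spot('wrist',f,'latch_tip')
E
```

```text
{'t': 14.9, 'joint_positions': [0.1537, 0.4289, -0.4809, 0.6592, -0.0011, 1.7133], 'ee_pos': [0.5152, 0.0795, 0.0474], 'ee_rot': [0.001, 0.7032, 0.711, 0.0004], 'wrist_force': [0.4951, -6.5419, 0.5833], 'gripper_width': 0.1477}
[[-0.011  1.     0.002]
 [ 1.     0.011 -0.001]
 [-0.001  0.002 -1.   ]]
wrist latch_tip 0.76 [0.5143 0.1363 0.0679] [318. 155.]
wrist latch_tip 0.29 [0.512  0.1473 0.0718] [309. 115.]
```

View pics/w11.png

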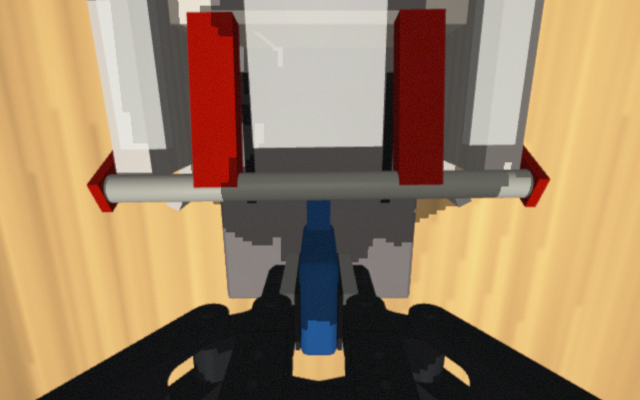

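Call:
drive_tool(plan=[[[0,3,0,0,0,0.003,0],[0,3,0,0,0,0.003,0],[0,3,0,0,0,0.003,0],[0,3,0,0,0,0.003,0],[0,3,0,0,0,0.003,0]]])

```text
t: 15.42
ee_pos: [0.5158, 0.0862, 0.0478]
ee_rot: [0.005, 0.704, 0.711, -0.002]
wrist_force: [0.0, -15.6, 5.0]
gripper_width: 0.155
```

```bash
python3 - <<'E'
from fit import *
s=st()
f=grab('wrist','w12.png'); C=cloud(f).reshape(-1,3); F=f['frame'].astype(int)
m=((F[...,0]>110)&(F[...,1]<50)&(F[...,2]<50)).ravel()
c=C[m&(C[:,2]>.03)&(C[:,2]<.1)]
for lo in np.arange(.12,.2,.006):
    s_=c[(c[:,1]>=lo)&(c[:,1]<lo+.006)]
    if len(s_)>5: print(round(lo,3),len(s_),s_[:,2].min().round(4),np.median(s_[:,2]).round(4))
E
```

```text
{'t': 15.4167, 'joint_positions': [0.1712, 0.43, -0.4775, 0.6604, -0.0099, 1.7318], 'ee_pos': [0.5158, 0.0862, 0.0478], 'ee_rot': [0.0049, 0.7035, 0.7107, -0.0017], 'wrist_force': [0.049, -15.6235, 5.0493], 'gripper_width': 0.1548}
0.126 73 0.073 0.0743
0.132 438 0.0335 0.0743
0.138 1103 0.0303 0.071
0.144 993 0.0619 0.0657
0.15 919 0.0573 0.0611
0.156 847 0.0529 0.0564
0.162 791 0.048 0.0518
0.168 724 0.0436 0.047
0.174 7 0.0436 0.0443
```

View pics/w12.png

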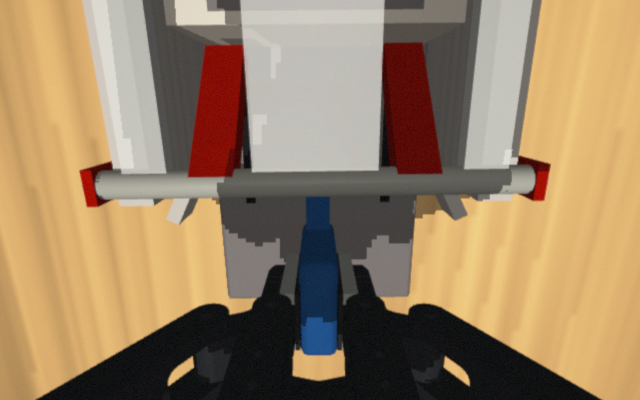

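The latch has dropped: the arm tips measure about 43 mm above the bench, behind the battery at (325,42), and the push force rose to 16 N at the stop. Now the tug.

Call:
drive_tool(plan=[[[0,0,0,0,0,0,0],[0,-2,0,0,0,0,0],[0,-2,0,0,0,0,0],[0,-3,0,0,0,0,0],[0,-3,0,0,0,0,0]]])

```text
t: 15.88
ee_pos: [0.515, 0.082, 0.0475]
ee_rot: [-0.001, 0.702, 0.712, 0.003]
wrist_force: [0.3, 8.0, -1.0]
gripper_width: 0.15
```

```bash
python3 - <<'E'
from fit import *
s=st()
E
```

```text
{'t': 15.8833, 'joint_positions': [0.1547, 0.4283, -0.4815, 0.6581, 0.0057, 1.712], 'ee_pos': [0.515, 0.082, 0.0475], 'ee_rot': [-0.0014, 0.7023, 0.7119, 0.0029], 'wrist_force': [0.3126, 8.0331, -1.0474], 'gripper_width': 0.1501}
```

Call:
drive_tool(plan=[[[0,-4,0,0,0,0.002,0],[0,-4,0,0,0,0.002,0],[0,-5,0,0,0,0.002,0],[0,-5,0,0,0,0.002,0],[0,-5,0,0,0,0.002,0]]])

```text
t: 16.3
ee_pos: [0.5157, 0.081, 0.0475]
ee_rot: [-0.024, 0.697, 0.716, 0.025]
wrist_force: [-1.1, 16.6, 0.1]
gripper_width: 0.151
```

```bash
python3 - <<'E'
from fit import *
s=st()
f=grab('wrist','w13.png'); C=cloud(f).reshape(-1,3); F=f['frame'].astype(int)
m=((F[...,0]>110)&(F[...,1]<50)&(F[...,2]<50)).ravel()
c=C[m&(C[:,2]>.03)&(C[:,2]<.1)]
for lo in np.arange(.15,.2,.006):
    s_=c[(c[:,1]>=lo)&(c[:,1]<lo+.006)]
    if len(s_)>5: print(round(lo,3),len(s_),s_[:,2].min().round(4),np.median(s_[:,2]).round(4))
E
```

```text
{'t': 16.3, 'joint_positions': [0.1162, 0.4263, -0.4877, 0.6483, 0.0694, 1.6602], 'ee_pos': [0.5157, 0.081, 0.0475], 'ee_rot': [-0.0242, 0.697, 0.7162, 0.0252], 'wrist_force': [-1.1162, 16.616, 0.0621], 'gripper_width': 0.1509}
0.15 388 0.0577 0.061
0.156 268 0.0532 0.0563
0.162 136 0.0509 0.0528
```

View pics/w13.png

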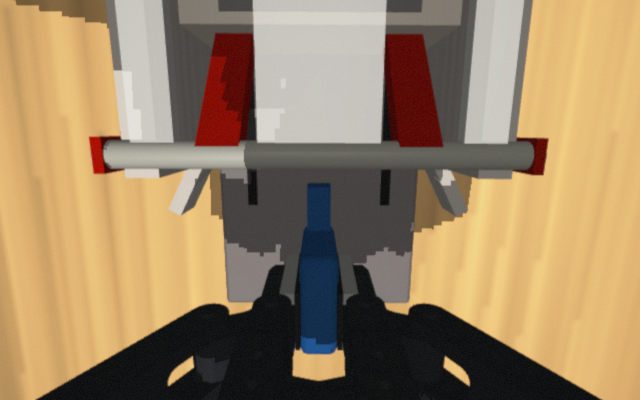

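The latch held a 16.6 N pull: the tray backed about 5 mm against it and stopped, with the arms against the battery face at (315,32). I unload, level the tool, nudge the tray home again and let go.

Call:
drive_tool(plan=[[[0,1,0,0,0,-0.025,0],[0,2,0,0,0,-0.02,0],[0,2,0,0,0,-0.015,0],[0,1,0,0,0,-0.005,0],[0,0,0,0,0,0,0]]])

```text
t: 16.77
ee_pos: [0.5167, 0.0856, 0.0492]
ee_rot: [0.002, 0.698, 0.716, 0.001]
wrist_force: [-0.4, -2.0, 2.8]
gripper_width: 0.155
```

```bash
python3 - <<'E'
from fit import *
s=st()
E
```

```text
{'t': 16.7667, 'joint_positions': [0.1654, 0.4282, -0.4757, 0.6623, -0.0022, 1.7094], 'ee_pos': [0.5167, 0.0856, 0.0492], 'ee_rot': [0.0023, 0.6976, 0.7165, 0.0012], 'wrist_force': [-0.3975, -2.0143, 2.7741], 'gripper_width': 0.1551}
```

Call:
drive_tool(plan=[[[60,0,0,0,0,0,0],[60,0,0,0,0,0,0],[60,0,0,0,0,0,0],[60,0,0,0,0,0,0],[60,0,0,0,0,0,0]]])

```text
t: 17.18
ee_pos: [0.5174, 0.0866, 0.0491]
ee_rot: [0.002, 0.698, 0.716, 0.003]
wrist_force: [-0.6, -0.0, 0.5]
gripper_width: 0.601
```

Call:
drive_tool(plan=[[[60,0,0,-10,0,0,0],[60,0,0,-20,0,0,0],[60,0,0,-25,0,0,0],[60,-10,0,-30,0,0,0],[60,-20,0,-30,0,0,0]]])

```text
t: 17.6
ee_pos: [0.5118, 0.0574, 0.163]
ee_rot: [-0.004, 0.696, 0.718, -0.003]
wrist_force: [0.4, -1.5, 0.1]
gripper_width: 0.603
```

Call:
drive_tool(plan=[[[60,-20,0,-10,0,0,0],[60,-20,0,-5,0,0,0],[60,-10,0,0,0,0,0],[60,0,0,0,0,0,0],[60,0,0,0,0,0,0]]])

```text
t: 18.02
ee_pos: [0.5184, 0.0039, 0.1898]
ee_rot: [0.002, 0.697, 0.717, 0.003]
wrist_force: [-0.5, 0.6, -0.2]
gripper_width: 0.599
```

```bash
python3 - <<'E'
from fit import *
s=st()
f=grab('wrist','w14.png'); C=cloud(f); F=f['frame'].astype(int)
print('plate');slices(C,.006,.016,.0,.15,.015)
print('handle');slices(C,.053,.063,.0,.13,.006,.49,.54)
c0=C.reshape(-1,3)
m=((F[...,0]>110)&(F[...,1]<50)&(F[...,2]<50)).ravel()
c=c0[m&(c0[:,2]>.03)&(c0[:,2]<.1)]
for lo in np.arange(.12,.2,.006):
    s_=c[(c[:,1]>=lo)&(c[:,1]<lo+.006)]
    if len(s_)>5: print(round(lo,3),len(s_),s_[:,2].min().round(4),np.median(s_[:,2]).round(4))
f=grab('top','top14.png')
for t in('hammer','screw_jar','glue_bottle','clamp_bin'): spot('top',f,t)
E
```

```text
{'t': 18.0167, 'joint_positions': [0.0064, 0.2793, -0.2825, 1.0013, 0.0018, 1.5492], 'ee_pos': [0.5184, 0.0039, 0.1898], 'ee_rot': [0.0021, 0.6972, 0.7169, 0.0033], 'wrist_force': [-0.4669, 0.5692, -0.2178], 'gripper_width': 0.5993}
plate
0.06 1441 0.4724 0.5623 0.5173 0.0108
0.075 1800 0.4718 0.5621 0.5169 0.0109
0.09 1889 0.4538 0.5618 0.5078 0.0109
0.105 2272 0.4512 0.5794 0.5153 0.0109
0.12 2611 0.4561 0.5753 0.5157 0.0109
0.135 1936 0.467 0.5617 0.5144 0.0108
handle
0.066 173 0.5105 0.5243 0.5174 0.0564
0.072 191 0.5103 0.5242 0.5173 0.0564
0.078 198 0.5102 0.524 0.5171 0.0567
0.084 192 0.5101 0.5238 0.517 0.0565
0.09 207 0.51 0.5235 0.5168 0.0567
0.096 196 0.5099 0.5234 0.5166 0.0566
0.102 44 0.5105 0.5225 0.5165 0.0557
0.126 8 0.0733 0.0745
top hammer 0.64 [ 0.7653 -0.1772  0.0259] [383. 156.]
top screw_jar 0.8 [0.7512 0.1055 0.0883] [301. 156.]
top screw_jar 0.57 [0.5031 0.1367 0.0698] [293. 231.]
top glue_bottle 0.85 [ 0.663  -0.3971  0.0953] [455. 177.]
top glue_bottle 0.38 [0.5131 0.1022 0.0138] [305. 230.]
top clamp_bin 0.63 [ 0.4464 -0.4192  0.0069] [459. 245.]
```

View pics/w14.png

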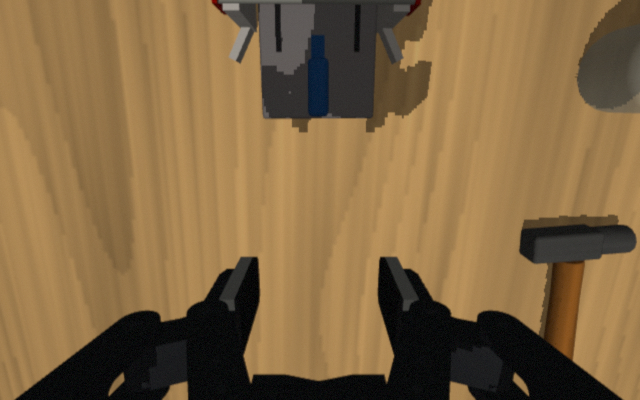

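The handle stands 32 mm clear of the jaws and nothing else has moved. One more look at the latch from above before handing in.

Call:
drive_tool(plan=[[[60,14,0,-6,0,0,0],[60,18,0,-6,0,0,0],[60,18,0,-6,0,0,0],[60,14,0,-6,0,0,0],[60,0,0,0,0,0,0]]])

```text
t: 18.73
ee_pos: [0.5139, 0.0727, 0.2107]
ee_rot: [-0.001, 0.696, 0.718, 0.0]
wrist_force: [1.1, 0.4, 0.5]
gripper_width: 0.603
```

```bash
python3 - <<'E'
from fit import *
s=st()
f=grab('wrist','w15.png'); C=cloud(f); F=f['frame'].astype(int)
c0=C.reshape(-1,3)
m=((F[...,0]>90)&(F[...,1]<50)&(F[...,2]<50)).ravel()
c=c0[m&(c0[:,2]>.03)&(c0[:,2]<.1)]
for lo in np.arange(.12,.2,.006):
    s_=c[(c[:,1]>=lo)&(c[:,1]<lo+.006)]
    if len(s_)>5: print(round(lo,3),len(s_),s_[:,2].min().round(4),np.median(s_[:,2]).round(4))
spot('wrist',f,'latch_tip')
E
```

```text
{'t': 18.7333, 'joint_positions': [0.1397, 0.2726, -0.2347, 1.0643, 0.0015, 1.6792], 'ee_pos': [0.5139, 0.0727, 0.2107], 'ee_rot': [-0.0009, 0.6959, 0.7181, 0.0001], 'wrist_force': [1.0508, 0.3963, 0.5216], 'gripper_width': 0.6035}
0.126 10 0.0736 0.0742
0.132 35 0.0725 0.0745
0.138 11 0.0724 0.0738
0.156 106 0.0522 0.0556
0.162 124 0.0483 0.0514
0.168 120 0.0435 0.047
wrist latch_tip 0.62 [0.5136 0.1379 0.069 ] [321. 112.]
wrist latch_tip 0.49 [0.5126 0.1716 0.0711] [321.  60.]
```

View pics/w15.png

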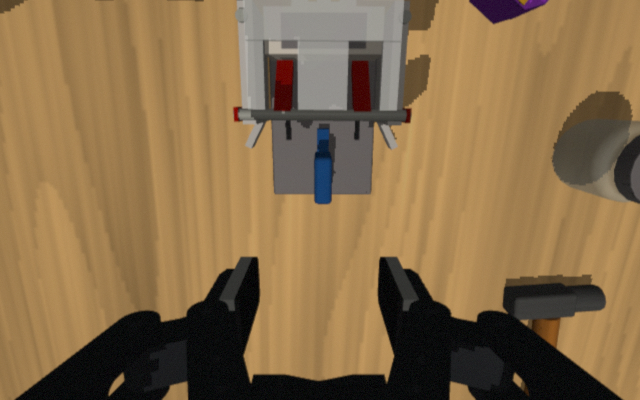

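The latch is down: the arms at (285,85) and (360,85) have their tips about 43 mm above the bench, behind the battery at (322,48). The tray is straight and the gripper touches nothing. I hand in.

```bash
python3 -c "
from workcell import job_done
print(job_done())"
```

```text
the job is handed in; nothing more can be done
None
```

I pulled the tray out of the dock by its nose, turned it end for end, then pushed it in nose first by the blue handle until the latch dropped. I handed the job in at about 19 s; it gave no verdict.

- **Home:** the push force rose to about 16 N at the stop. After I let go, the handle's grip point measured about 53 mm outside the mouth, which is where it should be when home. The tray was about 0.01 rad off the dock's line.
- **Latch:** the tips measured about 43 mm above the bench, behind the battery, both before the tug and in the last picture.
- **Tug:** the latch held a 16.6 N pull on the handle. The gripper came back about 5 mm, close to the latch's 4 mm of play. I did not measure how far the tray itself moved, and the tool tilted about 4° during the pull. I then nudged the tray home again and released it.
- **Bystanders:** the jar and bin came out within a few millimetres of their first positions. The glue bottle looked unmoved in the pictures, but I had no starting measurement for it.
- **Disagreement:** the network put the hammer about 45 mm along its handle from its first reading. The hammer looks the same in the pictures, so I take that as the network picking a different point on it.

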